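# Couple and set up the silversmith's hand press

### The arm

A 7-joint arm with a two-finger parallel gripper is mounted at the origin on the work surface. World frame = base frame: x ahead of the robot, y to its left, z up, the work surface at z = 0. Lengths are in m, angles in rad, forces in N, time in s.
With the tool pointing down it reaches from about 0.35 to 0.9 m from the base axis. Payload 8.1 kg.
Tool frame: the origin (TCP) lies on the centre line of the jaws, within the pads' length; the fingertips stand arm.tip_extent ahead of it and the grasp point (between the pads) lies 3 mm ahead of it (arm.tip_extent is the distance from the TCP to the fingertips, in m); y points along the fingers, z is the direction in which the jaws open and shut, and the axes are right-handed (so a half turn about y gives the same grasp; the last joint's range is limited). The gripper opens to 92 mm and grips with 3 to 60 N. Pads are 19 mm wide; open, the fingers measure 130 mm over their backs; the gripper's body (75 mm by 190 mm) begins 47 mm behind the grasp point.
Start: joints at [-1.422, 0.434, 0.025, 1.573, -0.012, 1.134, -0.075], TCP at [0.156, 0.605, 0.249] pointing down, gripper open.
Joint ranges: [-2.62, 2.62], [-0.44, 2.09], [-1.27, 1.32], [0.08, 2.57], [-1.32, 4.46], [0.12, 2], [-2.74, 2.74]. Speed limits (rad/s): [2.22, 2.22, 3.01, 3.01, 3.14, 3.14, 3.14].

### API

Orientations are given as a rotation vector (axis times angle).
In Python, from cell import observe, get_image, sign_off, boxes_of, place_of, arm gives the robot as it stands.
- The arm moves only by the tool arm_command, never from a script. Its argument "plan" is a list of rows, each a list of 2 entries, a list of its own where there are three numbers: the shift along the tool's x, y, z in m, then the turn, a rotation vector about the tool's x, y, z in degrees. In form: [[[tx, ty, tz], [ax, ay, az]], ...]. A call has 1 to 5 rows; each row is the pose to reach, as a shift and turn from the pose commanded when the call began, along the tool's axes at that moment; what a row does not reach only later rows make up. A row lasts 1/10 s, in which the tool goes at most 50 mm and 8.59 degrees, less where a joint would pass 70% of its speed; a pose out of reach is approached as far as the arm can. A call with a gripper value outside its range is refused whole. "fingers" is the closure, from -1 (fully open) to 1 (shut), set as the call begins (left out, the last holds). The fingers move at their own pace and stop on an object; "squeeze" is the grip in N (left out, the last holds). Time passes only in rows, so rows that repeat a pose let the fingers close. It gives the time, the measured TCP pose, the force and the opening at its end, in the units of the state.
- observe(): the state, without advancing time (a new reading comes with each control period).
- get_image(name): name is "scene" or "top" or "wrist"; returns a dict with "color" (384x512x3 uint8, red, green, blue), "camera_matrix" (3x3 intrinsics, pixels), "world_to_cam" (4x4, takes a point from world to camera coordinates); the wrist camera has in their place "mount" (4x4, takes a point from camera to tool coordinates, whose origin is the TCP and whose axes are the tool frame's). Camera axes: x right, y up, looking along -z (the intrinsics and any distortion apply to the point x, -y, -z); pixel columns grow to the right and rows downward; lengths in m; the calibration is good to about 2 mm. A picture is of the moment at which its call begins: read the wrist's pose just before it. There is no depth.
- sign_off(): hands the job in, once; it reports no verdict.
Trained networks look in a picture, given as the dict that the camera call returned (one of the last four; its "shot" number tells which), for a name from the list of things; names that differ only in an ending like _2 or _b are one class to them, and where a whole thing is asked for, a point or a joint stands for the part that bears it (a point fixed in the world has none). Each returns a list of dicts, best first, with "confidence" (0 to 1); they miss things now and then, are a little off and sometimes report something else, mostly with a low value. They report only what shows in the picture. A call takes as long as a camera call. They do not tell look-alikes from the thing itself.
- boxes_of(picture, thing): "point" ([column, row] in pixels, amid what is visible of it).
- place_of(picture, thing): "point" ([column, row] in pixels: a listed point, or the origin of a listed thing).
The state is a dict: "clock": time; "joints": joint angles; "dq": joint speeds; "joint_efforts": joint torques, N m; "position": TCP position; "ee_rot": TCP orientation; "force": force on the tool from outside, world axes, zero at the start; "ft_torque": the same for the moment, N m; "width": opening from 0.0 (shut) to 1.0 (fully open).
Only numpy, scipy, OpenCV 4.12 (cv2) and the standard library are available. Lean on these libraries where they do the work, as an engineer would, in place of code of your own. Each camera call takes 0.05 s, during which the arm holds its last target.

### The job

Get the hand press ready for work: swing its raised lever fully down so that the lever's eye lies between the two ears of the ram fork, then take the draw pin from the bench and push it fully home through ear, eye and ear. Then turn the stop knob on the slanting screw until its pointer lines up with the long mark on the dial plate, and after that turn the lock ring under the knob clockwise until it is tight, leaving the knob on the mark. Leave the bowl, the hammer and the tin where they are.

Things in the scene. Friction and masses are not known exactly. Their poses are not given: they have to be found in the camera images.
- press: small cast-iron hand-lever punch press, bolted down, turned at most 0.25 rad. Origin on the bench under the ram; x from the ram back to the column (the lever handle points to -x, to the robot), y left, z up. Base 230 x 130 x 20 mm (x -80..150). Head and column, behind and under the fork, reach z = 140, y = +-32. At y 42..54, x 87..129, a side plate up to z = 206 carries the stop screw.
- fork_axis (a point): middle between the two ears of the ram fork, on the axis of their holes, 168 mm over the bench; axes as the press. The ears are upright steel plates 40 wide, 12 thick, 20 mm apart (y -22..-10 and 10..22), top 23 mm above this point, each with a level 17 mm hole along y, chamfered 2 mm on its -y side. The pin goes in most freely from the -y side, away from the stop screw.
- fulcrum (a point): lever pivot, 90 mm behind fork_axis, same height, between cheeks (y = +-24, top 23 mm above it); the lever turns about the y axis of this point
- lever (a joint): angle of the hand lever, rad: 0 = level and fully down, on its stop, its eye exactly in line with the fork's holes; grows as the handle rises (limit 1.0; starts 0.5 to 0.8). Stiff: it stays where it is left; about 2 to 4 N at the handle push it down.
- lever_ball (a point): centre of the 32 mm ball at the lever's free end, 190 mm from the fulcrum. From the eye to the ball the lever is a 16 mm round bar (119 to 185 mm from the fulcrum); its flat part is 14 thick.
- lever_eye (a point): centre of the 17 mm hole (the eye) in the lever, 90 mm from the fulcrum, in a flat 36 x 36 mm, 14 mm thick
- draw_pin: loose steel pin, 112 mm long, 0.15 to 0.25 kg, lying level on the bench on its square grip. Grip 50 mm long (x -25..25), 24 x 24 mm. Shank 14 mm round, x = 25 to 87, last 9 mm tapering to 6 mm. Origin under the middle of the grip; x along the shank to the tip, pin axis 12 mm over the origin. Home when the grip's front face meets the ear.
- pin_grip (a point): middle of the pin's square grip, on the pin axis; axes as the pin (x to the tip)
- pin_mid (a point): point on the shank 47 mm from pin_grip, 22 mm ahead of the grip's front face; at fork_axis when the pin is home
- pin_tip (a point): tip of the shank, 87 mm from pin_grip
- stop_knob (a joint): angle of the stop knob, rad: 0 = pointer on the long mark; starts 0.6 to 1.3, that is anticlockwise of it as seen looking down on the knob; turning the knob clockwise lowers the reading. Friction 0.06 N m.
- knob_grip (a point): on the axis of the stop knob, 10 mm below its top. z axis: out along the screw, 35 degrees from vertical, leaning to the robot (press -x); x axis: where the pointer shows. Black fluted knob 36 mm across, 36 mm tall; pointer: a 3 mm thick tab at its foot, 24 mm from the axis, and a line on top.
- lock_ring (a joint): angle of the lock ring, rad: 0 = loose, grows as it is turned clockwise (seen looking down on the knob), 1.0 = tight, a hard stop; starts 0 to 0.3. Friction 0.10 N m.
- ring_grip (a point): on the same axis, 32 mm under knob_grip: inside the steel lock ring, 54 mm across, 16 mm tall (12 mm of it under this point, 4 mm over it); the knob begins 2 mm above the ring. Beneath it a boss 36 mm across, and the dial plate 27 mm under this point. z axis: out along the screw, as knob_grip.
- bowl: white bowl, 170 mm across, 60 mm tall, loose; origin under its middle; leave alone
- hammer: hammer lying on the bench, 240 mm long along its x, loose; leave alone
- polish_tin: low metal tin, 72 mm across, 50 mm tall, loose; origin under its middle; leave alone
- long_mark (a point): middle of the long mark on the dial plate, 34 mm from the screw axis on the side away from the robot (upslope, 12 o'clock); the short marks stand 30 degrees apart
- screw_foot (a point): on the screw axis, in the top face of the fixed dial plate (84 mm across); knob_grip lies 59 mm and ring_grip 27 mm further out along the axis
Not all that is in view belongs to the job. There is more than one size of the draw_pin; the job needs the smaller.

How it is judged:
By the outcome, as a careful person would: the job done as asked, in the order asked, and still so for the second after the job is handed in, with the robot touching nothing.
It also fails if it takes over 72 s, if anything falls off the work surface, if the arm or the gripper's body presses on something with over 40 N, if the wrist force passes 120 N, or if a joint passes its speed limit or range.

## Working session

There is one attempt and no reset: what is moved stays moved. The work goes in short steps, Python scripts to look and compute and a tool call to move; the robot and the scene stay as the last step left them, time stands still between calls to the robot, and variables do not carry over. Pictures are saved under pics/ and viewed, and the job is handed in when it is done.

Besides the shell and the picture viewer there is one more tool, called after ">>>" by a JSON object that holds its "method" and its "body", one argument or row to a line. arm_command: Moves the arm, as the interface text tells. Its arguments: {"type":"object","properties":{"plan":{"type":"array","items":{"type":"array"}},"fingers":{"type":"number"},"squeeze":{"type":"number"}},"required":["plan"]}

```bash
ls -la; mkdir -p pics; cat > h.py <<'E'
import numpy as np, cv2
from cell import observe, get_image, sign_off, boxes_of, place_of, arm
from scipy.spatial.transform import Rotation as R
def save(p,n): cv2.imwrite('pics/'+n+'.png', p['color'][:,:,::-1])
E
python3 - <<'E'
from h import *
s=observe(); print(s); print([a for a in dir(arm) if a[0]!='_'], arm.tip_extent)
for n in ['scene','top','wrist']:
    p=get_image(n); save(p,n+'0'); print(n,p['camera_matrix'],p.get('world_to_cam'),p.get('mount'),[k for k in p])
    for t in ['press','fork_axis','fulcrum','lever_ball','lever_eye','draw_pin','pin_grip','pin_mid','pin_tip','knob_grip','ring_grip','long_mark','screw_foot','bowl','hammer','polish_tin']:
        print(t,[(np.round(d['point']).tolist(),round(d['confidence'],2)) for d in place_of(p,t)[:4]])
print(observe()['clock'])
E
```

```text
total 12
drwxr-xr-x  3 agent agent 4096 Dec  7 05:52 .
drwxr-xr-x 23 root  root  4096 Dec  7 05:52 ..
drwxr-xr-x  2 agent agent 4096 Dec  7 05:52 pics
{'clock': 0.0, 'joints': array([-1.42162745,  0.43522568,  0.02495922,  1.57412429, -0.01156133,
        1.1339767 , -0.07511872]), 'dq': array([-1.92894339e-05,  1.21140062e-03,  6.82099155e-05, -2.98287142e-04,
       -2.38836271e-03,  1.33415640e-03,  4.99669915e-04]), 'joint_efforts': array([ 2.58644795e-04, -6.67844868e+01,  9.85176712e-01, -3.14454854e+01,
       -6.05620793e-02,  4.26256971e-02,  1.55927246e-04]), 'position': array([0.15563513, 0.60481151, 0.2479326 ]), 'ee_rot': array([-1.56333203,  0.1977553 , -0.19771377]), 'force': array([-0.32151375,  0.47300409,  0.08086616]), 'ft_torque': array([ 0.0182024 ,  0.02895007, -0.00993381]), 'width': 1.0015331716277145}
['PlanningError', 'tip_extent'] 0.022
scene [[489.21315852   0.         242.02491349]
 [  0.         489.21315852 194.2825121 ]
 [  0.           0.           1.        ]] [[-0.51438876  0.85742154 -0.01524784  0.35326661]
 [-0.7120255  -0.41711744  0.56482983  0
[... 1974 characters left out ...]
0, 200.0], 0.58)]
polish_tin [([306.0, 141.0], 0.85)]
wrist [[287.7873419    0.         260.34286661]
 [  0.         287.7873419  191.86840787]
 [  0.           0.           1.        ]] None [[-7.46965101e-04 -9.68522867e-01 -2.48923479e-01 -6.76592221e-02]
 [-2.30356995e-04  2.48923709e-01 -9.68523069e-01 -1.34455430e-01]
 [ 9.99999694e-01 -6.66111667e-04 -4.09043340e-04  5.82162946e-04]
 [ 0.00000000e+00  0.00000000e+00  0.00000000e+00  1.00000000e+00]] ['color', 'camera_matrix', 'mount', 'shot']
press []
fork_axis []
fulcrum []
lever_ball []
lever_eye []
draw_pin []
pin_grip []
pin_mid []
pin_tip []
knob_grip []
ring_grip []
long_mark []
screw_foot []
bowl []
hammer []
polish_tin []
2.55
```

View pics/scene0.png

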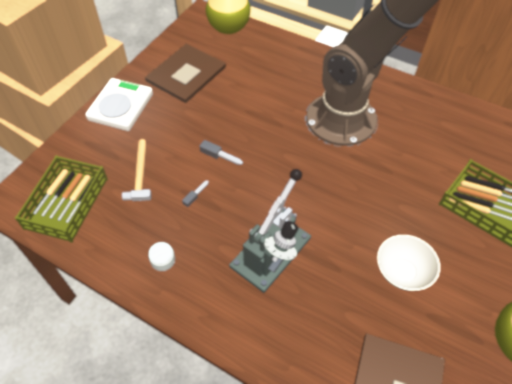

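View pics/top0.png

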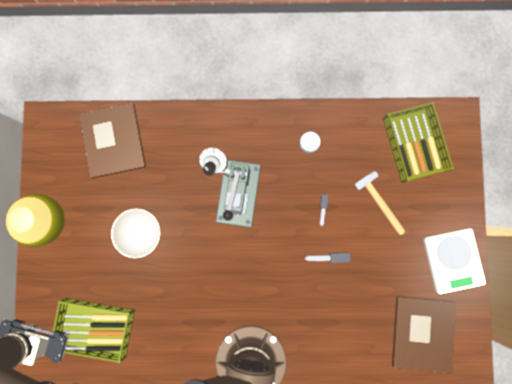

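View pics/wrist0.png

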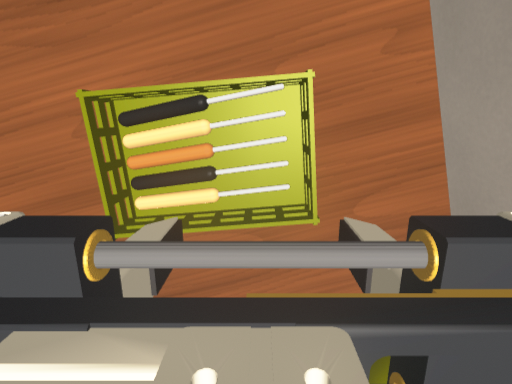

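```bash
cat >> h.py <<'E'
def cam(p,s=None):
    K=p['camera_matrix']
    if 'world_to_cam' in p: W=p['world_to_cam']
    else:
        T=np.eye(4);T[:3,:3]=R.from_rotvec(s['ee_rot']).as_matrix();T[:3,3]=s['position']
        W=np.linalg.inv(T@p['mount'])
    return K,W
def proj(KW,X):
    K,W=KW; c=np.atleast_2d(X)@W[:3,:3].T+W[:3,3]; c=c*[1,-1,-1]
    u=c@K.T; return u[:,:2]/u[:,2:]
def ray(KW,px):
    K,W=KW; d=np.linalg.inv(K)@[px[0],px[1],1]; d=d*[1,-1,-1]
    return -W[:3,:3].T@W[:3,3], W[:3,:3].T@d
def onz(KW,px,z):
    o,d=ray(KW,px); return o+d*(z-o[2])/d[2]
def pressmodel(q):
    x,y,a,lv,kn=q
    P=np.array([x,y,0]); Rz=R.from_euler('z',a).as_matrix()
    s35=np.sin(np.radians(35));c35=np.cos(np.radians(35))
    f=np.array([90,0,168.])
    loc=dict(press=[0,0,0],fork_axis=[0,0,168],fulcrum=f,lever_ball=f+190*np.array([-np.cos(lv),0,np.sin(lv)]),lever_eye=f+90*np.array([-np.cos(lv),0,np.sin(lv)]))
    return {k:P+Rz@(np.array(v)/1000) for k,v in loc.items()}
E
python3 - <<'E'
from h import *
from scipy.optimize import least_squares
T=get_image('top');S=get_image('scene');kt=cam(T);ks=cam(S)
obs=[(kt,'press',(237,203)),(kt,'fulcrum',(235,172)),(kt,'lever_ball',(230,213)),(ks,'press',(274,242)),(ks,'fork_axis',(279,216)),(ks,'fulcrum',(258,237)),(ks,'lever_ball',(297,170)),(ks,'lever_eye',(276,209))]
def f(q):
    m=pressmodel(q); return np.concatenate([proj(k,m[n])[0]-u for k,n,u in obs])
r=least_squares(f,[.55,.05,0,.6,1],loss='soft_l1'); print(r.x,r.fun.reshape(-1,2).round(1))
def tri(a,b):
    o1,d1=ray(kt,a);o2,d2=ray(ks,b); A=np.stack([d1,-d2],1); t=np.linalg.lstsq(A,o2-o1,rcond=None)[0]
    return (o1+d1*t[0]+o2+d2*t[1])/2, np.linalg.norm(o1+d1*t[0]-o2-d2*t[1])
for n,a,b in [('knob',(208,174),(292,229)),('ring',(209,162),(286,237)),('mark',(219,152),(275,250)),('foot',(210,164),(281,246))]: print(n,tri(a,b))
for n,px in [('grip',(323,201)),('mid',(324,214)),('tip',(322,222))]: print(n,onz(kt,px,.012))
for n,px in [('grip',(188,200)),('mid',(196,190)),('tip',(207,182))]: print(n,onz(ks,px,.012))
E
```

```text
[ 0.56214916  0.04538789 -0.09840835  0.72565607  1.        ] [[ 0.4 -0.4]
 [ 1.8 -0.1]
 [-0.7  0.7]
 [ 2.5  1.9]
 [ 0.2 -2. ]
 [ 1.9  0.5]
 [-3.9  3.5]
 [-0.7 -1.3]]
knob (array([0.63438388, 0.11747171, 0.25643871]), np.float64(0.003638189950678767))
ring (array([0.66852407, 0.11547518, 0.26740967]), np.float64(0.0014885751189918737))
mark (array([0.70127153, 0.09569798, 0.23692082]), np.float64(0.017678031160860246))
foot (array([0.67176398, 0.11272452, 0.22462371]), np.float64(0.01011250557673293))
grip [ 0.56547131 -0.26462464  0.012     ]
mid [ 0.5185554  -0.26737328  0.012     ]
tip [ 0.48985662 -0.2596765   0.012     ]
grip [ 0.57202623 -0.26709713  0.012     ]
mid [ 0.52736973 -0.26683086  0.012     ]
tip [ 0.48323518 -0.2537723   0.012     ]
```

```bash
cat >> h.py <<'E'
def Rt(down,jaw):
    y=np.array(down,float);y/=np.linalg.norm(y); z=np.array(jaw,float); z-=y*(z@y); z/=np.linalg.norm(z)
    return np.stack([np.cross(y,z),y,z],1)
def goto(pos,Rm,s=None):
    s=s or observe(); R0=R.from_rotvec(s['ee_rot']).as_matrix()
    d=R0.T@(np.array(pos)-s['position']); a=R.from_matrix(R0.T@Rm).as_rotvec(degrees=True)
    print('shift mm',(d*1000).round(1),'turn',a.round(1),'| force',s['force'].round(1),'w',round(s['width'],2),'t',round(s['clock'],2),'j7',s['joints'][-1].round(2))
def st():
    s=observe(); print('t',round(s['clock'],2),'pos',s['position'].round(4)); print(R.from_rotvec(s['ee_rot']).as_matrix().round(3)); print('q',s['joints'].round(2),'F',s['force'].round(1),'M',s['ft_torque'].round(2),'w',round(s['width'],3)); return s
E
python3 - <<'E'
from h import *
st()
a=-0.13; X=np.array([np.cos(a),np.sin(a),0]);Y=np.array([-np.sin(a),np.cos(a),0])
P=np.array([.562,.045,0])
for s in (1,-1): goto(P-.13*X+[0,0,.40],Rt([0,0,-1],s*Y))
E
```

```text
t 2.65 pos [0.1558 0.6053 0.2487]
[[ 0.968  0.     0.249]
 [-0.249  0.     0.968]
 [ 0.    -1.     0.   ]]
q [-1.42  0.43  0.03  1.57 -0.01  1.13 -0.08] F [-0.1 -0.6  0.3] M [-0.01  0.04 -0.01] w 1.001
shift mm [ 404.  -151.3 -457.2] turn [-0. -7.  0.] | force [-0.1 -0.6  0.3] w 1.0 t 2.65 j7 -0.08
shift mm [ 404.  -151.3 -457.2] turn [ -0. 173.  -0.] | force [-0.1 -0.6  0.3] w 1.0 t 2.65 j7 -0.08
```

>>> {"method": "arm_command", "body": {
  "plan": [
    [[0.16,-0.151,-0.18],[0,-3,0]],
    [[0.16,-0.151,-0.18],[0,-3,0]],
    [[0.16,-0.151,-0.18],[0,-3,0]],
    [[0.2,-0.151,-0.23],[0,-3,0]],
    [[0.25,-0.151,-0.28],[0,-4,0]]
  ],
  "fingers": 1,
  "squeeze": 30
}}

```text
clock: 3.15
position: [0.2573, 0.4066, 0.3613]
ee_rot: [-1.564, 0.142, -0.143]
force: [1.2, 1.4, 0.8]
width: 0.615
```

```bash
python3 - <<'E'
from h import *
st()
a=-0.13; X=np.array([np.cos(a),np.sin(a),0]);Y=np.array([-np.sin(a),np.cos(a),0])
P=np.array([.562,.045,0])
goto(P-.13*X+[0,0,.40],Rt([0,0,-1],Y))
E
```

```text
t 3.15 pos [0.2573 0.4066 0.3613]
[[ 0.984  0.001  0.18 ]
 [-0.18   0.002  0.984]
 [ 0.    -1.     0.002]]
q [-1.19  0.11  0.08  1.73 -0.01  1.29  0.28] F [1.2 1.4 0.8] M [ 0.01 -0.06 -0.03] w 0.615
shift mm [ 235.1  -39.3 -307.3] turn [-0.1 -2.9  0. ] | force [1.2 1.4 0.8] w 0.61 t 3.15 j7 0.28
```

>>> {"method": "arm_command", "body": {
  "plan": [
    [[0.23,-0.038,-0.29],[0,-3,0]],
    [[0.23,-0.038,-0.29],[0,-3,0]],
    [[0.23,-0.038,-0.29],[0,-3,0]],
    [[0.23,-0.038,-0.29],[0,-3,0]],
    [[0.23,-0.038,-0.29],[0,-3,0]]
  ]
}}

```text
clock: 3.65
position: [0.374, 0.1861, 0.3857]
ee_rot: [-1.567, 0.101, -0.102]
force: [2.1, 0.4, -0.1]
width: 0.178
```

>>> {"method": "arm_command", "body": {
  "plan": [
    [[0.04,0,-0.06],[0,0,0]],
    [[0.08,0,-0.11],[0,0,0]],
    [[0.08,0,-0.11],[0,0,0]]
  ]
}}

```text
clock: 3.95
position: [0.4395, 0.0653, 0.3857]
ee_rot: [-1.568, 0.103, -0.105]
force: [0.9, 0.4, -0.2]
width: 0.005
```

```bash
python3 - <<'E'
from h import *
s=st()
p=get_image('wrist'); save(p,'w1')
for t in ['fork_axis','fulcrum','lever_ball','lever_eye','knob_grip','ring_grip','long_mark','screw_foot','press']:
    print(t,[(np.round(d['point'],1).tolist(),round(d['confidence'],2)) for d in place_of(p,t)[:3]])
E
```

```text
t 3.95 pos [0.4395 0.0653 0.3857]
[[ 0.991  0.001  0.132]
 [-0.132  0.     0.991]
 [ 0.001 -1.     0.001]]
q [-0.74  0.02  0.49  1.78 -0.01  1.34  1.19] F [ 0.9  0.4 -0.2] M [ 0.03 -0.   -0.03] w 0.005
fork_axis []
fulcrum []
lever_ball []
lever_eye []
knob_grip []
ring_grip [([87.8, 201.0], 0.54)]
long_mark []
screw_foot []
press [([260.2, 219.8], 0.77)]
```

View pics/w1.png

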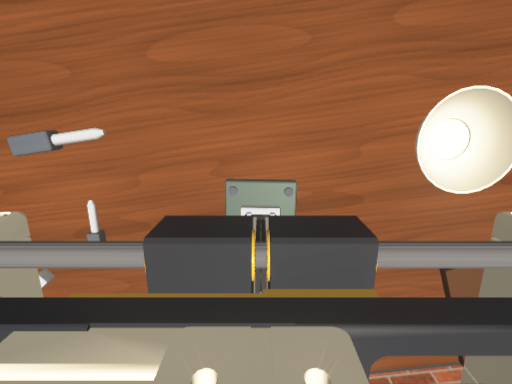

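```bash
python3 - <<'E'
import cv2
i=cv2.imread('pics/top0.png')[140:240,180:280]; cv2.imwrite('pics/c1.png',cv2.resize(i,None,fx=6,fy=6,interpolation=cv2.INTER_CUBIC))
i=cv2.imread('pics/scene0.png')[155:295,220:320]; cv2.imwrite('pics/c2.png',cv2.resize(i,None,fx=4,fy=4,interpolation=cv2.INTER_CUBIC))
E
```

```text
(no output)
```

View pics/c1.png

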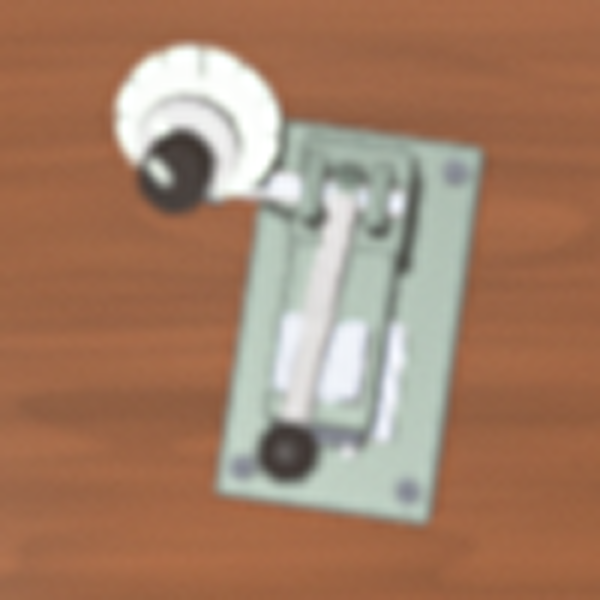

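View pics/c2.png

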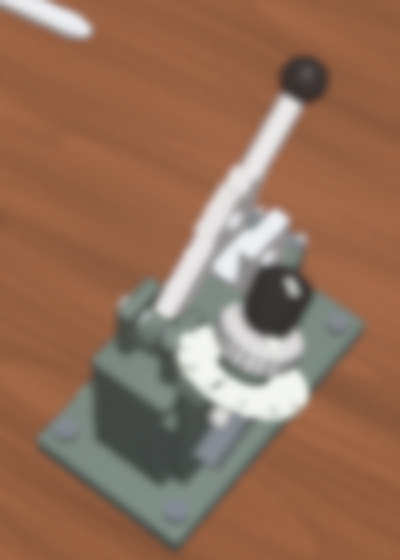

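```bash
cat > fit0.py <<'E'
from h import *
from scipy.optimize import least_squares
import pickle
def model(q):
    x,y,a,lv=q[:4]; foot=q[4:7]*1000
    m={k:v for k,v in pressmodel([x,y,a,lv,0]).items()}
    P=np.array([x,y,0]); Rz=R.from_euler('z',a).as_matrix(); ax=np.array([-np.sin(np.radians(35)),0,np.cos(np.radians(35))])
    for n,v in dict(c1=[150,65,20],c2=[150,-65,20],c3=[-80,-65,20],c4=[-80,65,20],foot=foot,ktop=foot+69*ax).items(): m[n]=P+Rz@(np.array(v,float)/1000)
    return m
if __name__=='__main__':
    T=get_image('top');S=get_image('scene');kt=cam(T);ks=cam(S)
    t=lambda a,b:((a+.5)/6-.5+180,(b+.5)/6-.5+140); s=lambda a,b:((a+.5)/4-.5+220,(b+.5)/4-.5+155)
    obs=[(kt,'c1',t(290,122)),(kt,'c2',t(484,150)),(kt,'c3',t(430,522)),(kt,'c4',t(217,490)),(kt,'foot',t(197,120)),(kt,'ktop',t(170,180)),(kt,'lever_ball',t(288,452)),
     (ks,'c1',s(175,547)),(ks,'c2',s(38,440)),(ks,'c4',s(365,325)),(ks,'foot',s(243,373)),(ks,'ktop',s(290,278)),(ks,'lever_ball',s(304,78))]
    f=lambda q:np.concatenate([proj(k,model(q)[n])[0]-u for k,n,u in obs])
    r=least_squares(f,[.56,.045,-.13,.7,.1,.07,.22],loss='soft_l1'); print(r.x.round(4)); 
    for o,e in zip(obs,r.fun.reshape(-1,2)): print(o[1],e.round(1))
    m=model(r.x); 
    for k in ['press','fork_axis','lever_ball','foot','ktop','fulcrum']: print(k,m[k].round(4))
E
python3 fit0.py
```

```text
[ 0.5624  0.0476 -0.1501  0.6928  0.1085  0.0796  0.2314]
c1 [-3.  -1.1]
c2 [ 0.1 -0.7]
c3 [-0.2  0.3]
c4 [-0.6  0.3]
foot [-0.4  0.2]
ktop [-0.3  0.1]
lever_ball [0. 0.]
c1 [-0.1 -0.4]
c2 [-1.5 -0.5]
c4 [ 0.3 -1.1]
foot [-0.  -0.5]
ktop [-0.6  0.5]
lever_ball [-0.1  0.4]
press [0.5624 0.0476 0.    ]
fork_axis [0.5624 0.0476 0.168 ]
lever_ball [0.5069 0.056  0.2894]
foot [0.6816 0.1101 0.2314]
ktop [0.6425 0.116  0.2879]
fulcrum [0.6514 0.0341 0.168 ]
```

```bash
cat >> h.py <<'E'
PX,PY,PA=.5624,.0476,-.1501
def L(x,y,z):
    return np.array([PX,PY,0])+R.from_euler('z',PA).apply(np.array([x,y,z])/1000.)
def D(x,y,z): return R.from_euler('z',PA).apply(np.array([x,y,z],float))
E
python3 - <<'E'
from h import *
s=st(); Rm=Rt([0,0,-1],D(0,1,0))
for x,z in [(-28,312),(-28,305),(-40,266),(-53,229),(-63,198),(-63,188)]: goto(L(x,0,z),Rm,s)
E
```

```text
t 4.55 pos [0.4384 0.0693 0.3852]
[[ 0.992 -0.     0.128]
 [-0.128  0.     0.992]
 [-0.    -1.     0.   ]]
q [-0.75  0.02  0.49  1.78 -0.01  1.34  1.18] F [-0.2  0.2 -0.2] M [-0.05  0.01 -0.03] w 0.01
shift mm [97.8 73.2 -5. ] turn [-0.   1.2 -0. ] | force [-0.2  0.2 -0.2] w 0.01 t 4.55 j7 1.18
shift mm [97.8 80.2 -5. ] turn [-0.   1.2 -0. ] | force [-0.2  0.2 -0.2] w 0.01 t 4.55 j7 1.18
shift mm [ 85.8 119.2  -4.8] turn [-0.   1.2 -0. ] | force [-0.2  0.2 -0.2] w 0.01 t 4.55 j7 1.18
shift mm [ 72.8 156.2  -4.5] turn [-0.   1.2 -0. ] | force [-0.2  0.2 -0.2] w 0.01 t 4.55 j7 1.18
shift mm [ 62.8 187.2  -4.3] turn [-0.   1.2 -0. ] | force [-0.2  0.2 -0.2] w 0.01 t 4.55 j7 1.18
shift mm [ 62.8 197.2  -4.3] turn [-0.   1.2 -0. ] | force [-0.2  0.2 -0.2] w 0.01 t 4.55 j7 1.18
```

>>> {"method": "arm_command", "body": {
  "plan": [
    [[0.05,0.02,-0.005],[0,1.2,0]],
    [[0.09,0.05,-0.005],[0,1.2,0]],
    [[0.098,0.075,-0.005],[0,1.2,0]],
    [[0.098,0.082,-0.005],[0,1.2,0]],
    [[0.092,0.1,-0.005],[0,1.2,0]]
  ]
}}

```text
clock: 5.05
position: [0.5302, 0.0519, 0.2861]
ee_rot: [-1.567, 0.117, -0.12]
force: [-0.9, -0.1, 5.5]
width: 0.004
```

```bash
python3 - <<'E'
from h import *
s=st(); Rm=Rt([0,0,-1],D(0,1,0))
for x,z in [(-40,266),(-53,229),(-63,198),(-63,188)]: goto(L(x,0,z),Rm,s)
E
```

```text
t 5.05 pos [0.5302 0.0519 0.2861]
[[ 0.989  0.002  0.15 ]
 [-0.15  -0.     0.989]
 [ 0.002 -1.     0.   ]]
q [-0.63  0.26  0.55  1.78 -0.15  1.14  1.39] F [-0.9 -0.1  5.5] M [0.07 0.09 0.04] w 0.004
shift mm [-7.6 20.1  0.5] turn [-0.  -0.1  0.1] | force [-0.9 -0.1  5.5] w 0.0 t 5.05 j7 1.39
shift mm [-20.6  57.1   0.5] turn [-0.  -0.1  0.1] | force [-0.9 -0.1  5.5] w 0.0 t 5.05 j7 1.39
shift mm [-30.7  88.1   0.5] turn [-0.  -0.1  0.1] | force [-0.9 -0.1  5.5] w 0.0 t 5.05 j7 1.39
shift mm [-30.7  98.1   0.5] turn [-0.  -0.1  0.1] | force [-0.9 -0.1  5.5] w 0.0 t 5.05 j7 1.39
```

Pushing, 5.5 N contact. Continue along the arc.

>>> {"method": "arm_command", "body": {
  "plan": [
    [[-0.008,0.02,0],[0,0,0]],
    [[-0.014,0.038,0],[0,0,0]],
    [[-0.021,0.057,0],[0,0,0]],
    [[-0.026,0.073,0],[0,0,0]],
    [[-0.031,0.086,0],[0,0,0]]
  ]
}}

```text
clock: 5.55
position: [0.4988, 0.0572, 0.2001]
ee_rot: [-1.566, 0.116, -0.12]
force: [2.9, -0.7, 1.8]
width: 0.004
```

>>> {"method": "arm_command", "body": {
  "plan": [
    [[0,0.004,0],[0,0,0]],
    [[0,0.008,0],[0,0,0]],
    [[0,0.008,0],[0,0,0]]
  ]
}}

```text
clock: 5.85
position: [0.4982, 0.0573, 0.1971]
ee_rot: [-1.562, 0.117, -0.119]
force: [-26.3, -1.7, 71.3]
width: 0.008
```

```bash
python3 - <<'E'
from h import *
s=st(); print(L(-63,0,198))
p=get_image('scene'); save(p,'s2'); i=p['color'][155:295,200:340,::-1]; cv2.imwrite('pics/c3.png',cv2.resize(i,None,fx=4,fy=4,interpolation=cv2.INTER_CUBIC))
E
```

```text
t 5.85 pos [0.4982 0.0573 0.1971]
[[ 0.989  0.001  0.15 ]
 [-0.15   0.005  0.989]
 [ 0.    -1.     0.005]]
q [-0.63  0.3   0.52  1.97 -0.2   0.91  1.41] F [-26.3  -1.7  71.3] M [-0.26  5.95  0.09] w 0.008
[0.50010836 0.05702083 0.198     ]
```

View pics/c3.png

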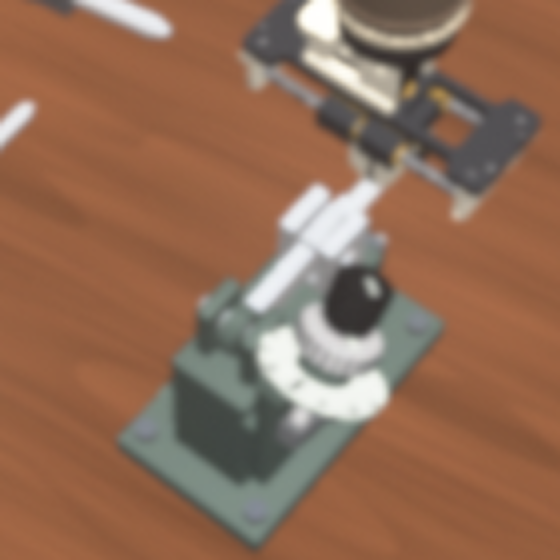

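```bash
python3 - <<'E'
from h import *
s=st(); u=np.array([-.083,.009,0]); z=np.array([-u[1],u[0],0])*-1
Rm=Rt([0,0,-1],z)
goto(s['position']+[-.0,0,.10],R.from_rotvec(s['ee_rot']).as_matrix(),s)
goto([.565,-.266,.20],Rm,s)
E
```

```text
t 5.9 pos [0.4982 0.0573 0.1971]
[[ 0.989  0.001  0.15 ]
 [-0.15   0.005  0.989]
 [ 0.001 -1.     0.005]]
q [-0.63  0.3   0.52  1.97 -0.2   0.91  1.41] F [-25.5  -2.2  69.9] M [-0.33  5.89  0.07] w 0.006
shift mm [   0.1 -100.     0.5] turn [0. 0. 0.] | force [-25.5  -2.2  69.9] w 0.01 t 5.9 j7 1.41
shift mm [ 114.5   -4.5 -309.6] turn [-0.3 -2.4  0. ] | force [-25.5  -2.2  69.9] w 0.01 t 5.9 j7 1.41
```

>>> {"method": "arm_command", "body": {
  "plan": [
    [[0,-0.03,0],[0,0,0]],
    [[0,-0.06,-0.02],[0,0,0]],
    [[0.02,-0.06,-0.06],[0,0,0]],
    [[0.04,-0.06,-0.1],[0,-2,0]],
    [[0.06,-0.06,-0.145],[0,-2,0]]
  ]
}}

```text
clock: 6.4
position: [0.5364, -0.0957, 0.2527]
ee_rot: [-1.567, 0.086, -0.089]
force: [1.0, -0.3, 0.1]
width: 0.005
```

>>> {"method": "arm_command", "body": {
  "plan": [
    [[0.02,0.01,-0.045],[0,0,0]],
    [[0.04,0.02,-0.09],[0,0,0]],
    [[0.05,0.03,-0.135],[0,0,0]],
    [[0.053,0.04,-0.165],[0,0,0]]
  ],
  "fingers": -1
}}

```text
clock: 6.8
position: [0.5695, -0.2689, 0.2119]
ee_rot: [-1.57, 0.092, -0.093]
force: [0.5, -0.2, 0.2]
width: 0.303
```

```bash
python3 - <<'E'
from h import *
s=st()
p=get_image('wrist'); save(p,'w3'); k=cam(p,s)
print(proj(k,[[.57,-.266,.012],[.483,-.257,.012]]))
for t in ['pin_grip','pin_mid','pin_tip','draw_pin']:
    print(t,[(np.round(d['point'],1).tolist(),round(d['confidence'],2),onz(k,d['point'],.012).round(4)) for d in place_of(p,t)[:3]])
E
```

```text
t 6.8 pos [ 0.5695 -0.2689  0.2119]
[[ 0.993  0.001  0.117]
 [-0.117 -0.001  0.993]
 [ 0.001 -1.    -0.001]]
q [-0.03  0.52  0.59  1.64 -0.32  1.08  2.1 ] F [ 0.5 -0.2  0.2] M [ 0.02  0.   -0.01] w 0.303
[[262.33056048 176.79789335]
 [261.40116101  99.30757081]]
pin_grip [([261.6, 170.8], 0.84, array([ 0.5628, -0.266 ,  0.012 ]))]
pin_mid [([260.7, 125.8], 0.85, array([ 0.5113, -0.2611,  0.012 ]))]
pin_tip [([260.5, 91.8], 0.97, array([ 0.4751, -0.2571,  0.012 ]))]
draw_pin [([263.9, 170.0], 0.56, array([ 0.5621, -0.2632,  0.012 ]))]
```

View pics/w3.png

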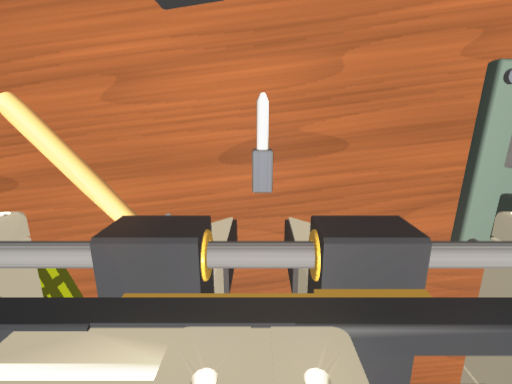

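```bash
python3 - <<'E'
from h import *
s=st(); Rm=R.from_rotvec(s['ee_rot']).as_matrix()
goto([.5627,-.265,.025],Rt([0,0,-1],Rm[:,2]),s)
E
```

```text
t 7.05 pos [ 0.5699 -0.2645  0.2119]
[[ 0.993  0.001  0.115]
 [-0.115  0.001  0.993]
 [ 0.    -1.     0.001]]
q [-0.04  0.51  0.59  1.65 -0.32  1.08  2.1 ] F [ 0.5  0.5 -0.1] M [ 0.02 -0.03 -0.02] w 0.523
shift mm [ -7.1 186.9  -1.5] turn [-0.1 -0.   0. ] | force [ 0.5  0.5 -0.1] w 0.52 t 7.05 j7 2.1
```

>>> {"method": "arm_command", "body": {
  "plan": [
    [[-0.003,0.05,-0.002],[0,0,0]],
    [[-0.007,0.1,-0.002],[0,0,0]],
    [[-0.007,0.14,-0.002],[0,0,0]],
    [[-0.007,0.17,-0.002],[0,0,0]],
    [[-0.007,0.187,-0.002],[0,0,0]]
  ]
}}

```text
clock: 7.55
position: [0.5623, -0.2636, 0.0223]
ee_rot: [-1.567, 0.09, -0.087]
force: [-0.7, 1.1, 9.0]
width: 0.958
```

>>> {"method": "arm_command", "body": {
  "plan": [
    [[0,0,0],[0,0,0]],
    [[0,0,0],[0,0,0]],
    [[0,0,0],[0,0,0]],
    [[0,0,0],[0,0,0]],
    [[0,0,0],[0,0,0]]
  ],
  "fingers": 1,
  "squeeze": 30
}}

```text
clock: 8.05
position: [0.5628, -0.2666, 0.0246]
ee_rot: [-1.569, 0.09, -0.091]
force: [-0.0, 0.2, 0.1]
width: 0.618
```

>>> {"method": "arm_command", "body": {
  "plan": [
    [[0,0,0],[0,0,0]],
    [[0,0,0],[0,0,0]],
    [[0,0,0],[0,0,0]],
    [[0,0,0],[0,0,0]],
    [[0,0,0],[0,0,0]]
  ]
}}

```text
clock: 8.55
position: [0.5624, -0.2671, 0.0242]
ee_rot: [-1.569, 0.091, -0.091]
force: [-0.2, -0.0, 0.6]
width: 0.258
```

```bash
python3 - <<'E'
from h import *
s=st()
# pre-insert pose: grip centre at local y=-47-75(tip at -35 => clearance) 
Rm=Rt([0,0,-1],D(1,0,0))
goto(L(0,-150,181),Rm,s)
E
```

```text
t 8.55 pos [ 0.5624 -0.2671  0.0242]
[[ 0.993 -0.     0.116]
 [-0.116  0.     0.993]
 [-0.    -1.     0.   ]]
q [ 0.05  0.72  0.46  1.81 -0.46  0.72  2.22] F [-0.2 -0.   0.6] M [-0.03  0.02 -0.05] w 0.258
shift mm [ -41.5 -156.8  162.6] turn [-0. 92. -0.] | force [-0.2 -0.   0.6] w 0.26 t 8.55 j7 2.22
```

>>> {"method": "arm_command", "body": {
  "plan": [
    [[0,-0.01,0],[0,0,0]],
    [[0,-0.06,0],[0,0,0]],
    [[0,-0.11,0.01],[0,8,0]],
    [[-0.02,-0.157,0.03],[0,16,0]],
    [[-0.03,-0.157,0.06],[0,24,0]]
  ]
}}

```text
clock: 9.05
position: [0.5406, -0.2075, 0.1871]
ee_rot: [-1.529, 0.42, -0.434]
force: [0.4, 0.0, -2.2]
width: 0.258
```

```bash
python3 - <<'E'
from h import *
s=st()
goto(L(0,-160,181),Rt([0,0,-1],D(1,0,0)),s)
E
```

```text
t 9.05 pos [ 0.5406 -0.2075  0.1871]
[[ 0.855  0.008  0.518]
 [-0.518 -0.003  0.855]
 [ 0.009 -1.     0.002]]
q [-0.23  0.48  0.73  1.81 -0.38  0.98  1.68] F [ 0.4  0.  -2.2] M [-0.05 -0.15 -0.01] w 0.258
shift mm [-52.1   5.7  81.8] turn [-0.4 67.4  0.4] | force [ 0.4  0.  -2.2] w 0.26 t 9.05 j7 1.68
```

>>> {"method": "arm_command", "body": {
  "plan": [
    [[-0.01,0,0.02],[0,8.5,0]],
    [[-0.02,0,0.04],[0,17,0]],
    [[-0.03,0,0.06],[0,25.5,0]],
    [[-0.05,0,0.08],[0,34,0]],
    [[-0.052,0,0.08],[0,42.5,0]]
  ]
}}

```text
clock: 9.55
position: [0.5351, -0.1043, 0.1811]
ee_rot: [-1.332, 0.993, -0.988]
force: [-0.6, 1.2, -1.9]
width: 0.258
```

>>> {"method": "arm_command", "body": {
  "plan": [
    [[0,0,0],[0,8.5,0]],
    [[0,0,0],[0,17,0]],
    [[0,0,0],[0,25,0]],
    [[0,0,0],[0,25,0]]
  ]
}}

```text
clock: 9.95
position: [0.5355, -0.1083, 0.1814]
ee_rot: [-1.138, 1.315, -1.314]
force: [-0.4, 0.2, -1.7]
width: 0.257
```

```bash
python3 - <<'E'
from h import *
s=st()
p=get_image('wrist'); save(p,'w4'); k=cam(p,s)
for t in ['pin_grip','pin_mid','pin_tip','fork_axis','lever_eye','lever_ball','fulcrum']:
    print(t,[(np.round(d['point'],1).tolist(),round(d['confidence'],2)) for d in place_of(p,t)[:3]])
goto(L(0,-160,181),Rt([0,0,-1],D(1,0,0)),s)
print(proj(k,[L(0,0,168),L(90,0,168),L(-100,0,168),L(0,-22,191)]))
E
```

```text
t 9.95 pos [ 0.5355 -0.1083  0.1814]
[[-0.143 -0.     0.99 ]
 [-0.99  -0.    -0.143]
 [ 0.    -1.    -0.   ]]
q [-0.62  0.56  1.07  1.91 -0.58  1.03  0.56] F [-0.4  0.2 -1.7] M [-0.08  0.11  0.04] w 0.257
pin_grip [([261.1, 243.2], 0.69), ([263.9, 236.5], 0.24)]
pin_mid [([257.4, 156.9], 0.6)]
pin_tip [([259.3, 74.5], 0.64)]
fork_axis [([261.8, 232.6], 0.68)]
lever_eye []
lever_ball []
fulcrum []
shift mm [1.9 0.4 3.3] turn [0.  0.4 0. ] | force [-0.4  0.2 -1.7] w 0.26 t 9.95 j7 0.56
[[ 273.4815216  -106.06045279]
 [ 487.64721876 -104.05520684]
 [  34.48147452 -108.2982242 ]
 [ 275.25453969  -79.51474459]]
```

View pics/w4.png

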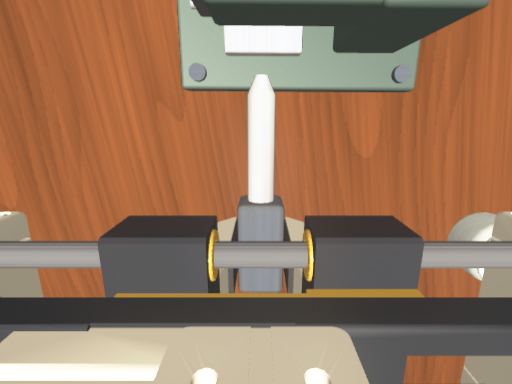

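```bash
python3 - <<'E'
from h import *
s=st(); p=get_image('wrist'); k=cam(p,s)
print(proj(k,[L(-80,-65,20),L(150,-65,20)]).round(1),'obs 182,90  418,90')
Rm=R.from_rotvec(s['ee_rot']).as_matrix(); q=lambda t:proj(k,s['position']+Rm@(np.array(t)/1000))[0].round(1)
for h in (9,11,13,15):
  print(h,'tip',q([-87,h,0]),'front top edge',q([-25,h-12,-12]),q([-25,h-12,12]),'back',q([25,h-12,-12]),q([25,h-12,12]))
E
```

```text
t 10.35 pos [ 0.5356 -0.1087  0.1813]
[[-0.141  0.     0.99 ]
 [-0.99   0.    -0.141]
 [-0.    -1.     0.   ]]
q [-0.62  0.56  1.07  1.91 -0.58  1.02  0.57] F [ 0.2  0.4 -1.3] M [-0.14  0.04  0.06] w 0.257
[[183.1  89.4]
 [419.2  91.9]] obs 182,90  418,90
9 tip [262.9  74. ] front top edge [237.7 208.8] [287.8 208.9] back [239.5 300.3] [285.5 300.3]
11 tip [262.8  74.6] front top edge [238.  207.6] [287.4 207.6] back [239.7 298. ] [285.1 298. ]
13 tip [262.8  75.2] front top edge [238.3 206.4] [287.  206.4] back [240.  295.7] [284.8 295.7]
15 tip [262.7  75.8] front top edge [238.6 205.2] [286.7 205.2] back [240.2 293.5] [284.5 293.5]
```

```bash
python3 - <<'E'
from h import *
s=observe()
goto(L(0.5,-113,180.5),Rt([0,0,-1],D(1,0.003,0)),s)
E
```

```text
shift mm [-45.5   0.8   4.1] turn [-0.   0.3 -0. ] | force [ 0.4 -0.1 -1.1] w 0.26 t 10.4 j7 0.57
```

>>> {"method": "arm_command", "body": {
  "plan": [
    [[-0.02,0.0008,0.004],[0,0.3,0]],
    [[-0.035,0.0008,0.004],[0,0.3,0]],
    [[-0.045,0.0008,0.004],[0,0.3,0]],
    [[-0.045,0.0008,0.004],[0,0.3,0]]
  ]
}}

```text
clock: 10.8
position: [0.5461, -0.0627, 0.1801]
ee_rot: [-1.138, 1.315, -1.314]
force: [-0.4, 0.4, -2.3]
width: 0.259
```

```bash
python3 - <<'E'
from h import *
s=st()
p=get_image('wrist'); save(p,'w5'); k=cam(p,s)
goto(L(0.5,-113,180.5),Rt([0,0,-1],D(1,0.003,0)),s)
for n,v in dict(ear1=(-20,-22,191),ear2=(20,-22,191),ear3=(-20,22,191),ear4=(20,22,191),tip=(0.5,-26,168.5),ball=(-100,0,184),fa=(0,-22,168)).items(): print(n,proj(k,L(*v))[0].round(1))
E
```

```text
t 10.8 pos [ 0.5461 -0.0627  0.1801]
[[-0.144 -0.001  0.99 ]
 [-0.99   0.001 -0.144]
 [-0.    -1.    -0.001]]
q [-0.7   0.57  1.08  1.9  -0.59  1.03  0.49] F [-0.4  0.4 -2.3] M [-0.14  0.08 -0.06] w 0.259
shift mm [ 1.5 -0.4  0.1] turn [ 0.   0.2 -0. ] | force [-0.4  0.4 -2.3] w 0.26 t 10.8 j7 0.49
ear1 [213.3  59.2]
ear2 [314.2  60. ]
ear3 [209.2 -73.6]
ear4 [320.7 -72.6]
tip [264.2  78.1]
ball [14.4  1.7]
fa [263.2  69.2]
```

View pics/w5.png

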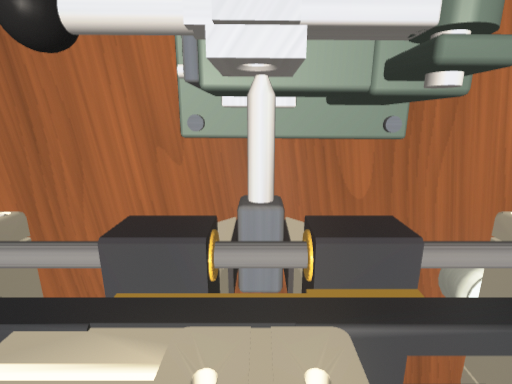

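>>> {"method": "arm_command", "body": {
  "plan": [
    [[0,0,-0.0017],[0,0,0]],
    [[-0.004,0,-0.0017],[0,0,0]],
    [[-0.008,0,-0.0017],[0,0,0]],
    [[-0.012,0,-0.0017],[0,0,0]],
    [[-0.015,0,-0.0017],[0,0,0]]
  ]
}}

```text
clock: 11.35
position: [0.5465, -0.0491, 0.1803]
ee_rot: [-1.136, 1.317, -1.316]
force: [-0.2, 0.2, -1.9]
width: 0.262
```

```bash
python3 - <<'E'
from h import *
s=st()
p=get_image('wrist'); save(p,'w6'); k=cam(p,s)
E
```

```text
t 11.35 pos [ 0.5465 -0.0491  0.1803]
[[-0.146 -0.     0.989]
 [-0.989  0.    -0.146]
 [-0.    -1.    -0.   ]]
q [-0.73  0.57  1.08  1.9  -0.59  1.03  0.46] F [-0.2  0.2 -1.9] M [-0.1   0.07  0.02] w 0.262
```

View pics/w6.png

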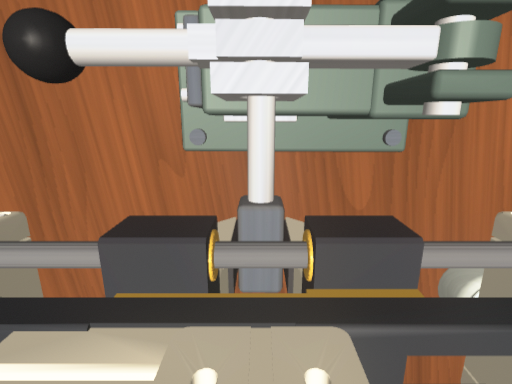

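>>> {"method": "arm_command", "body": {
  "plan": [
    [[-0.004,0,-0.0003],[0,0,0]],
    [[-0.008,0,-0.0003],[0,0,0]],
    [[-0.012,0,-0.0003],[0,0,0]],
    [[-0.016,0,-0.0003],[0,0,0]],
    [[-0.02,0,-0.0003],[0,0,0]]
  ]
}}

```text
clock: 11.9
position: [0.5491, -0.0294, 0.1804]
ee_rot: [-1.136, 1.317, -1.317]
force: [0.4, -0.0, -1.2]
width: 0.257
```

```bash
python3 - <<'E'
from h import *
s=st(); print(R.from_euler('z',-PA).apply(s['position']-[PX,PY,0]))
E
```

```text
t 11.9 pos [ 0.5491 -0.0294  0.1804]
[[-0.147  0.     0.989]
 [-0.989  0.    -0.147]
 [-0.    -1.     0.   ]]
q [-0.77  0.58  1.08  1.9  -0.6   1.03  0.43] F [ 0.4 -0.  -1.2] M [-0.13  0.06 -0.02] w 0.257
[-0.00160263 -0.0780944   0.18038831]
```

>>> {"method": "arm_command", "body": {
  "plan": [
    [[-0.004,0,0],[0,0,0]],
    [[-0.008,0,0],[0,0,0]],
    [[-0.012,0,0],[0,0,0]],
    [[-0.016,0,0],[0,0,0]],
    [[-0.02,0,0],[0,0,0]]
  ]
}}

```text
clock: 12.4
position: [0.552, -0.0096, 0.1804]
ee_rot: [-1.136, 1.317, -1.317]
force: [-0.6, -0.4, -2.1]
width: 0.256
```

```bash
python3 - <<'E'
from h import *
s=st(); print(R.from_euler('z',-PA).apply(s['position']-[PX,PY,0]))
p=get_image('wrist'); save(p,'w7'); k=cam(p,s)
E
```

```text
t 12.4 pos [ 0.552  -0.0096  0.1804]
[[-0.147 -0.     0.989]
 [-0.989  0.    -0.147]
 [-0.    -1.    -0.   ]]
q [-0.8   0.58  1.09  1.89 -0.6   1.04  0.39] F [-0.6 -0.4 -2.1] M [-0.16  0.01 -0.07] w 0.256
[-0.00167797 -0.05812175  0.18038719]
```

View pics/w7.png

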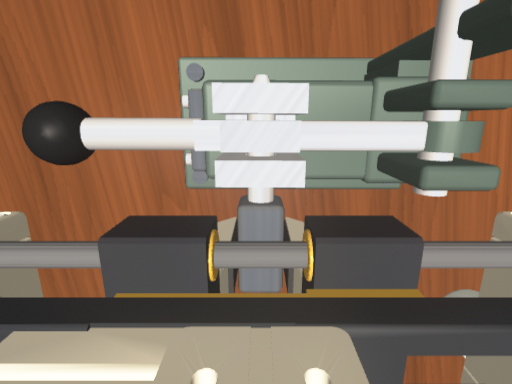

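>>> {"method": "arm_command", "body": {
  "plan": [
    [[-0.003,0,0],[0,0,0]],
    [[-0.006,0,0],[0,0,0]],
    [[-0.0085,0,0],[0,0,0]],
    [[-0.0095,0,0],[0,0,0]]
  ]
}}

```text
clock: 12.85
position: [0.5534, -0.0002, 0.1803]
ee_rot: [-1.136, 1.317, -1.316]
force: [-0.4, -0.4, -1.4]
width: 0.257
```

>>> {"method": "arm_command", "body": {
  "plan": [
    [[-0.001,0,0],[0,0,0]],
    [[-0.0015,0,0],[0,0,0]],
    [[-0.002,0,0],[0,0,0]]
  ]
}}

```text
clock: 13.15
position: [0.5537, 0.0014, 0.1804]
ee_rot: [-1.136, 1.317, -1.317]
force: [0.1, 0.3, -1.8]
width: 0.261
```

>>> {"method": "arm_command", "body": {
  "plan": [
    [[-0.001,0,0],[0,0,0]],
    [[-0.002,0,0],[0,0,0]],
    [[-0.0025,0,0],[0,0,0]]
  ]
}}

```text
clock: 13.45
position: [0.5539, 0.0024, 0.1805]
ee_rot: [-1.137, 1.317, -1.319]
force: [-2.2, -7.2, -2.0]
width: 0.257
```

```bash
python3 - <<'E'
from h import *
s=st(); print(R.from_euler('z',-PA).apply(s['position']-[PX,PY,0]))
p=get_image('wrist'); save(p,'w8'); k=cam(p,s)
E
```

```text
t 13.45 pos [0.5539 0.0024 0.1805]
[[-0.148  0.     0.989]
 [-0.989 -0.002 -0.148]
 [ 0.002 -1.     0.   ]]
q [-0.82  0.59  1.09  1.89 -0.6   1.04  0.37] F [-2.2 -7.2 -2. ] M [-1.53  0.25  0.07] w 0.257
[-0.00169518 -0.04595515  0.18047979]
```

View pics/w8.png

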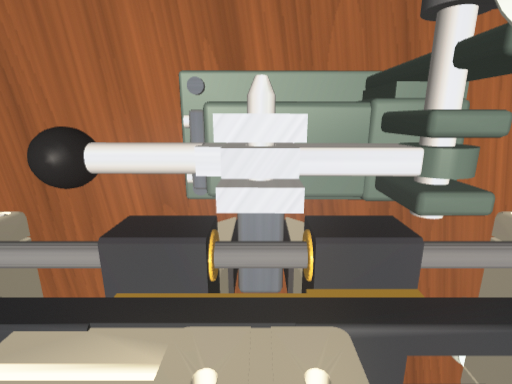

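>>> {"method": "arm_command", "body": {
  "plan": [
    [[-0.001,0,0],[0,0,0]],
    [[-0.001,0,0],[0,0,0]]
  ]
}}

```text
clock: 13.7
position: [0.5538, 0.0024, 0.1805]
ee_rot: [-1.137, 1.317, -1.321]
force: [-0.6, -7.9, -2.3]
width: 0.258
```

>>> {"method": "arm_command", "body": {
  "plan": [
    [[0,0,0],[0,0,0]],
    [[0,0,0],[0,0,0]],
    [[0,0,0],[0,0,0]],
    [[0,0,0],[0,0,0]],
    [[0,0,0],[0,0,0]]
  ],
  "fingers": -1
}}

```text
clock: 14.2
position: [0.5543, 0.0052, 0.1804]
ee_rot: [-1.136, 1.317, -1.316]
force: [0.7, 0.7, -0.0]
width: 0.643
```

>>> {"method": "arm_command", "body": {
  "plan": [
    [[0,-0.03,0],[0,0,0]],
    [[0,-0.08,0],[0,0,0]],
    [[0.01,-0.13,0],[0,0,0]],
    [[0.03,-0.17,0],[0,0,0]],
    [[0.03,-0.17,0],[0,0,0]]
  ]
}}

```text
clock: 14.7
position: [0.5513, -0.0291, 0.356]
ee_rot: [-1.127, 1.313, -1.324]
force: [0.0, -0.7, -0.1]
width: 0.995
```

```bash
python3 - <<'E'
from h import *
s=st()
p=get_image('wrist'); save(p,'w9'); k=cam(p,s)
E
```

```text
t 14.7 pos [ 0.5513 -0.0291  0.356 ]
[[-0.151  0.009  0.989]
 [-0.989 -0.001 -0.151]
 [-0.001 -1.     0.008]]
q [-0.89  0.41  1.24  1.65 -0.4   1.36  0.25] F [ 0.  -0.7 -0.1] M [-0.15  0.06  0.01] w 0.995
```

View pics/w9.png

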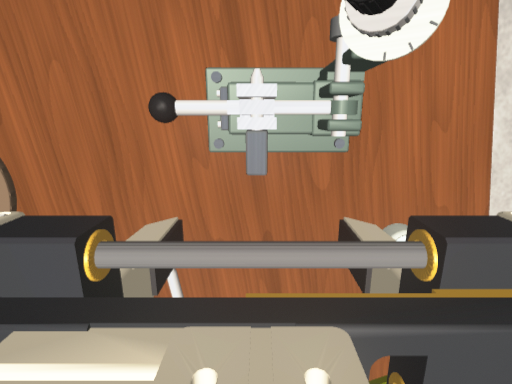

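```bash
cat >> h.py <<'E'
AX=np.array([-np.sin(np.radians(35)),0,np.cos(np.radians(35))]); UP=np.array([np.cos(np.radians(35)),0,np.sin(np.radians(35))])
FOOT=np.array([108.5,79.6,231.4])
def toolR(deg): # jaw z at angle deg clockwise (looking down axis) from upslope
    a=np.radians(deg); Y=np.array([0,1.,0])
    return Rt(D(*-AX),D(*(np.cos(a)*UP-np.sin(a)*Y)))
def axp(h): return L(*(FOOT+AX*h))  # h mm from dial plate face
E
python3 - <<'E'
from h import *
s=st()
goto(axp(59+120),toolR(0),s)
goto(axp(59+120),toolR(30),s)
E
```

```text
t 14.75 pos [ 0.5506 -0.0268  0.353 ]
[[-0.149  0.005  0.989]
 [-0.989  0.001 -0.149]
 [-0.002 -1.     0.005]]
q [-0.89  0.41  1.24  1.65 -0.4   1.36  0.25] F [-0.6  0.1 -1.4] M [-0.1  -0.01  0.01] w 0.998
shift mm [-155.   -24.7    6.5] turn [34.7  0.  -0.1] | force [-0.6  0.1 -1.4] w 1.0 t 14.75 j7 0.25
shift mm [-155.   -24.7    6.5] turn [33.9 29.1  9. ] | force [-0.6  0.1 -1.4] w 1.0 t 14.75 j7 0.25
```

>>> {"method": "arm_command", "body": {
  "plan": [
    [[-0.03,-0.025,0.006],[8,0,0]],
    [[-0.06,-0.025,0.006],[16,0,0]],
    [[-0.09,-0.025,0.006],[24,0,0]],
    [[-0.125,-0.025,0.006],[31,0,0]],
    [[-0.155,-0.025,0.006],[34.7,0,0]]
  ]
}}

```text
clock: 15.25
position: [0.5696, 0.0874, 0.3733]
ee_rot: [-0.836, 0.942, -1.548]
force: [0.6, -2.3, -0.5]
width: 0.995
```

>>> {"method": "arm_command", "body": {
  "plan": [
    [[0,0,0],[0,0,0]],
    [[0,0,0],[0,0,0]]
  ]
}}

```text
clock: 15.45
position: [0.569, 0.0866, 0.3733]
ee_rot: [-0.842, 0.944, -1.546]
force: [-0.6, -0.2, 0.1]
width: 0.997
```

```bash
cat > look.py <<'E'
from h import *
import sys
n=sys.argv[1]
s=st()
p=get_image('wrist'); save(p,n); k=cam(p,s)
for t in ['knob_grip','ring_grip','long_mark','screw_foot']:
    print(t,[(np.round(d['point'],1).tolist(),round(d['confidence'],2)) for d in place_of(p,t)[:3]])
goto(axp(59+120),toolR(0),s)
for n,v in dict(knob=FOOT+AX*59,top=FOOT+AX*69,ring=FOOT+27*AX,foot=FOOT,mark=FOOT+34*UP).items(): print(n,proj(k,L(*v))[0].round(1))
E
python3 look.py w10
```

```text
t 15.45 pos [0.569  0.0866 0.3733]
[[-0.163  0.423  0.892]
 [-0.986 -0.098 -0.133]
 [ 0.031 -0.901  0.433]]
q [-1.62 -0.    1.28  1.91  0.31  0.87 -0.66] F [-0.6 -0.2  0.1] M [-0.01  0.59 -0.03] w 0.997
knob_grip [([285.4, 144.9], 0.73)]
ring_grip [([181.0, 205.2], 0.33), ([184.8, 241.3], 0.22)]
long_mark [([324.2, 141.9], 0.68)]
screw_foot []
shift mm [-40.   -3.3   6.7] turn [9.4 0.2 1.9] | force [-0.6 -0.2  0.1] w 1.0 t 15.45 j7 -0.66
knob [292.5 146.1]
top [291.9 147.6]
ring [294.4 141.9]
foot [295.6 139.1]
mark [328.6 139.7]
```

View pics/w10.png

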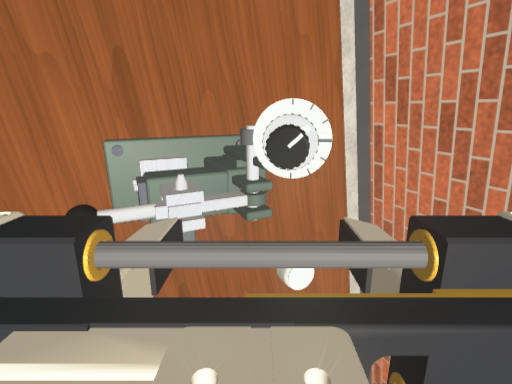

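```bash
cat >> h.py <<'E'
_d=D(-.0018,0,0); PX+=_d[0]; PY+=_d[1]
E
python3 - <<'E'
from h import *
s=st()
for d in (-45,-70,-90): goto(axp(59+100),toolR(d),s)
E
```

```text
t 15.7 pos [0.5707 0.0829 0.3745]
[[-0.171  0.424  0.889]
 [-0.985 -0.102 -0.14 ]
 [ 0.031 -0.9    0.435]]
q [-1.62 -0.    1.28  1.91  0.32  0.87 -0.66] F [ 0.1 -0.3  0.5] M [ 0.05  0.56 -0.01] w 1.005
shift mm [-44.1  15.4   5.5] turn [  9.6 -45.   -1.5] | force [ 0.1 -0.3  0.5] w 1.0 t 15.7 j7 -0.66
shift mm [-44.1  15.4   5.5] turn [  9.4 -70.   -3.7] | force [ 0.1 -0.3  0.5] w 1.0 t 15.7 j7 -0.66
shift mm [-44.1  15.4   5.5] turn [  8.9 -89.9  -5.5] | force [ 0.1 -0.3  0.5] w 1.0 t 15.7 j7 -0.66
```

>>> {"method": "arm_command", "body": {
  "plan": [
    [[0,0,0],[0,-8.5,0]],
    [[0,0,0],[0,-17,0]],
    [[0,0,0],[0,-25.5,0]],
    [[0,0,0],[0,-34,0]],
    [[0,0,0],[0,-42.5,0]]
  ]
}}

```text
clock: 16.2
position: [0.5706, 0.0833, 0.3745]
ee_rot: [-1.289, 0.394, -1.09]
force: [0.5, -0.7, 0.1]
width: 1.0
```

```bash
python3 - <<'E'
from h import *
s=st()
for d in (-70,-90): goto(axp(59+100),toolR(d),s)
E
```

```text
t 16.2 pos [0.5706 0.0833 0.3745]
[[ 0.48   0.425  0.768]
 [-0.817 -0.102  0.567]
 [ 0.319 -0.9    0.298]]
q [-1.62 -0.    1.28  1.91  0.32  0.87  0.09] F [ 0.5 -0.7  0.1] M [0.04 0.52 0.06] w 1.0
shift mm [-28.2  15.5  33.9] turn [  6.9 -27.2  -6.5] | force [ 0.5 -0.7  0.1] w 1.0 t 16.2 j7 0.09
shift mm [-28.2  15.5  33.9] turn [  5.8 -47.2  -7.8] | force [ 0.5 -0.7  0.1] w 1.0 t 16.2 j7 0.09
```

>>> {"method": "arm_command", "body": {
  "plan": [
    [[-0.01,0,0.01],[4,-10,-4]],
    [[-0.02,0.005,0.02],[6.9,-18,-6.5]],
    [[-0.028,0.01,0.034],[6.9,-27,-6.5]],
    [[-0.028,0.015,0.034],[6.9,-27,-6.5]],
    [[-0.028,0.015,0.034],[6.9,-27,-6.5]]
  ]
}}

```text
clock: 16.7
position: [0.5895, 0.124, 0.3618]
ee_rot: [-1.422, -0.094, -0.857]
force: [-0.0, -0.8, -0.1]
width: 0.999
```

```bash
python3 - <<'E'
from h import *
s=st()
for d in (-70,-90): goto(axp(59+100),toolR(d),s)
E
```

```text
t 16.7 pos [0.5895 0.124  0.3618]
[[ 0.706  0.566  0.425]
 [-0.46  -0.088  0.883]
 [ 0.538 -0.82   0.198]]
q [-1.69 -0.    1.24  2.01  0.55  0.68  0.27] F [-0.  -0.8 -0.1] M [0.03 0.67 0.  ] w 0.999
shift mm [-0.   0.2  0. ] turn [ 0.1 -0.5  0. ] | force [-0.  -0.8 -0.1] w 1.0 t 16.7 j7 0.27
shift mm [-0.   0.2  0. ] turn [  0.2 -20.5  -0. ] | force [-0.  -0.8 -0.1] w 1.0 t 16.7 j7 0.27
```

```bash
sed -i 's/^goto.*$//; s/^for t in .*$/for t in []:/' look.py; cat >> look.py <<'E'
for h,r in ((0,42),(0,34),(69,18)):
    c=FOOT+h*AX; 
    pts=[]
    for d in range(0,360,10):
        a=np.radians(d); pts.append(L(*(c+r*(np.cos(a)*UP-np.sin(a)*np.array([0,1,0])))))
    im=p['color']
    for i,u in enumerate(proj(k,pts)): cv2.circle(im,tuple(np.round(u).astype(int).tolist()),1,(255,0,0) if i else (0,255,0),-1)
c=proj(k,[axp(0)])[0]; x0=int(min(max(c[0]-70,0),372)); y0=int(min(max(c[1]-70,0),244))
cv2.imwrite('pics/'+sys.argv[1]+'z.png',cv2.resize(im[y0:y0+140,x0:x0+140,::-1],None,fx=4,fy=4,interpolation=cv2.INTER_CUBIC)); print('crop',x0,y0)
E
python3 look.py w11
```

```text
t 16.7 pos [0.5895 0.124  0.3618]
[[ 0.706  0.566  0.425]
 [-0.46  -0.088  0.883]
 [ 0.538 -0.82   0.198]]
q [-1.69 -0.    1.24  2.01  0.55  0.68  0.27] F [-0.  -0.8 -0.1] M [0.03 0.67 0.  ] w 0.999
knob [260.4 200.7]
top [260.4 204.1]
ring [260.4 191.4]
foot [260.5 185.1]
mark [271.5 213.9]
crop 190 115
```

View pics/w11z.png

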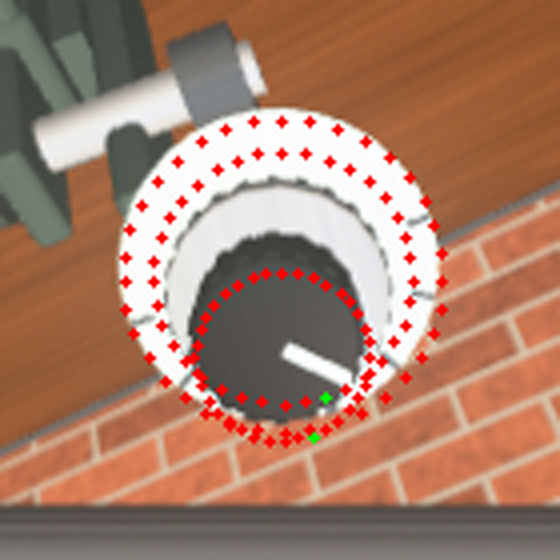

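View pics/w11.png

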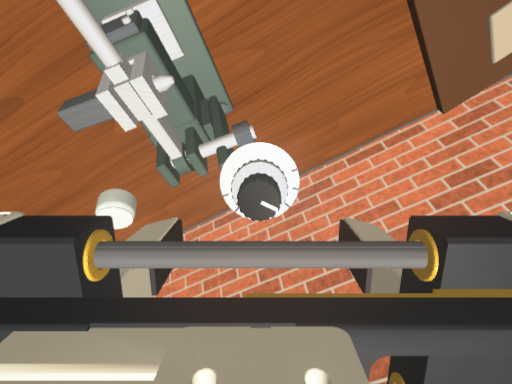

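```bash
cat >> h.py <<'E'
def angle_on(k,px,h,verbose=0):
    # returns radius mm and angle anticlockwise (deg) of pixel on plane at height h above dial
    o,d=ray(k,px); n=D(*AX); c=axp(h); P=o+d*((c-o)@n)/(d@n)-c
    u=P@D(*UP); v=P@D(0,1,0); return np.hypot(u,v)*1000,np.degrees(np.arctan2(v,u)),(u*1000,v*1000)
E
python3 - <<'E'
from h import *
s=observe(); p=get_image('wrist'); k=cam(p,s)
f=lambda a,b:((a+.5)/4-.5+190,(b+.5)/4-.5+115)
A=angle_on(k,f(285,350),69);B=angle_on(k,f(352,381),69); print(A,B,np.degrees(np.arctan2(B[2][1]-A[2][1],B[2][0]-A[2][0])))
for q in [(388,358),(424,296),(418,222),(140,321),(188,382)]: print(angle_on(k,f(*q),0))
E
```

```text
(np.float64(1.323566277004109), np.float64(148.25477915115067), (np.float64(-1.1255556193171778), np.float64(0.6963851214996212))) (np.float64(15.036370312486714), np.float64(48.58100369216468), (np.float64(9.947469066367217), np.float64(11.275650373610343))) 43.69365183228873
(np.float64(35.0259207830313), np.float64(31.949728828021826), (np.float64(29.719939296376776), np.float64(18.534841108541066)))
(np.float64(37.1488173980508), np.float64(62.867554076451434), (np.float64(16.941679211440633), np.float64(33.060764352482266)))
(np.float64(38.06161000128486), np.float64(93.48953450793871), (np.float64(-2.3166664008120326), np.float64(37.99104121601903)))
(np.float64(39.78192052558256), np.float64(-94.40762645716696), (np.float64(-3.0573098899480224), np.float64(-39.66426675158123)))
(np.float64(38.13652844333626), np.float64(-63.20438624483976), (np.float64(17.192298182791863), np.float64(-34.041440699585074)))
```

```bash
cat >> h.py <<'E'
FOOT=FOOT-1.0*UP
E
python3 - <<'E'
from h import *
s=st(); goto(axp(62),toolR(-70),s)
E
```

```text
t 16.8 pos [0.5897 0.1239 0.3624]
[[ 0.705  0.566  0.427]
 [-0.464 -0.088  0.882]
 [ 0.537 -0.819  0.201]]
q [-1.69 -0.01  1.24  2.01  0.55  0.68  0.26] F [-0.  -0.  -0.6] M [ 0.09  0.61 -0.03] w 1.001
shift mm [-1.4 97.6 -0.2] turn [ 0.1 -0.7  0. ] | force [-0.  -0.  -0.6] w 1.0 t 16.8 j7 0.26
```

>>> {"method": "arm_command", "body": {
  "plan": [
    [[-0.001,0.03,0],[0,-0.7,0]],
    [[-0.0014,0.06,0],[0,-0.7,0]],
    [[-0.0014,0.085,0],[0,-0.7,0]],
    [[-0.0014,0.097,0],[0,-0.7,0]],
    [[-0.0014,0.097,0],[0,-0.7,0]]
  ]
}}

```text
clock: 17.3
position: [0.6437, 0.1156, 0.2805]
ee_rot: [-1.427, -0.1, -0.85]
force: [-0.2, -0.7, 1.1]
width: 0.999
```

>>> {"method": "arm_command", "body": {
  "plan": [
    [[0,0,0],[0,0,0]],
    [[0,0,0],[0,0,0]],
    [[0,0,0],[0,0,0]],
    [[0,0,0],[0,0,0]],
    [[0,0,0],[0,0,0]]
  ],
  "fingers": 1,
  "squeeze": 15
}}

```text
clock: 17.8
position: [0.6433, 0.1184, 0.2825]
ee_rot: [-1.423, -0.105, -0.847]
force: [-0.5, 0.7, -0.5]
width: 0.615
```

>>> {"method": "arm_command", "body": {
  "plan": [
    [[0,0,0],[0,0,0]],
    [[0,0,0],[0,0,0]],
    [[0,0,0],[0,0,0]]
  ]
}}

```text
clock: 18.1
position: [0.6423, 0.1153, 0.2813]
ee_rot: [-1.427, -0.1, -0.848]
force: [-10.0, -3.9, 5.8]
width: 0.39
```

```bash
python3 - <<'E'
from h import *
s=st(); goto(axp(62),toolR(-70),s)
E
```

```text
t 18.1 pos [0.6423 0.1153 0.2813]
[[ 0.712  0.564  0.418]
 [-0.451 -0.088  0.888]
 [ 0.538 -0.821  0.192]]
q [-1.21  0.29  0.99  2.03  0.04  0.39  0.73] F [-10.   -3.9   5.8] M [-1.16  1.66 -0.87] w 0.39
shift mm [1.  0.5 1.1] turn [ 0.2  0.2 -0.1] | force [-10.   -3.9   5.8] w 0.39 t 18.1 j7 0.73
```

>>> {"method": "arm_command", "body": {
  "plan": [
    [[0,0,0],[0,8,0]],
    [[0,0,0],[0,16,0]],
    [[0,0,0],[0,24,0]],
    [[0,0,0],[0,32,0]],
    [[0,0,0],[0,38,0]]
  ]
}}

```text
clock: 18.6
position: [0.6427, 0.1158, 0.2816]
ee_rot: [-1.078, 0.405, -1.281]
force: [-4.5, -4.5, 2.3]
width: 0.387
```

>>> {"method": "arm_command", "body": {
  "plan": [
    [[0,0,0],[0,4,0]],
    [[0,0,0],[0,5.7,0]],
    [[0,0,0],[0,5.7,0]],
    [[0,0,0],[0,5.7,0]]
  ]
}}

```text
clock: 19.0
position: [0.6428, 0.1159, 0.2816]
ee_rot: [-1.021, 0.476, -1.335]
force: [-5.5, -3.5, 2.7]
width: 0.388
```

```bash
python3 - <<'E'
from h import *
s=st(); goto(axp(62),toolR(-26),s)
p=get_image('wrist'); save(p,'w12')
E
```

```text
t 19.0 pos [0.6428 0.1159 0.2816]
[[ 0.226  0.565  0.793]
 [-0.94  -0.087  0.331]
 [ 0.256 -0.82   0.512]]
q [-1.32  0.36  1.17  2.04 -0.25  0.4   0.25] F [-5.5 -3.5  2.7] M [-0.83  1.18 -0.74] w 0.388
shift mm [0.3 0.6 0.8] turn [0.1 0.5 0. ] | force [-5.5 -3.5  2.7] w 0.39 t 19.0 j7 0.25
```

View pics/w12.png

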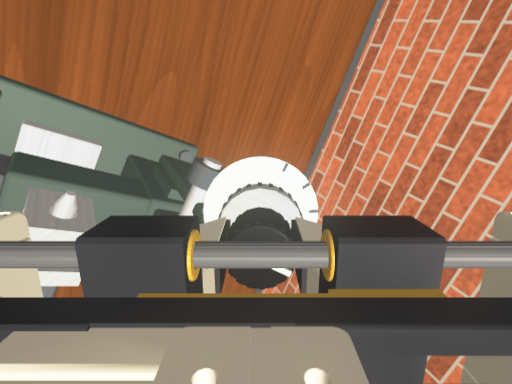

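>>> {"method": "arm_command", "body": {
  "plan": [
    [[0,0,0],[0,0,0]],
    [[0,0,0],[0,0,0]],
    [[0,0,0],[0,0,0]],
    [[0,0,0],[0,0,0]]
  ],
  "fingers": -1
}}

```text
clock: 19.45
position: [0.6435, 0.118, 0.2821]
ee_rot: [-1.019, 0.474, -1.333]
force: [-0.5, -0.0, -0.5]
width: 0.684
```

>>> {"method": "arm_command", "body": {
  "plan": [
    [[0,-0.03,0],[0,0,0]],
    [[0,-0.07,0],[0,0,0]],
    [[0,-0.1,0],[0,0,0]],
    [[0,-0.1,0],[0,0,0]],
    [[0,-0.1,0],[0,0,0]]
  ]
}}

```text
clock: 19.95
position: [0.5872, 0.1263, 0.3651]
ee_rot: [-1.016, 0.474, -1.333]
force: [-0.6, -0.4, -0.0]
width: 0.998
```

```bash
python3 look.py w13
```

```text
t 19.95 pos [0.5872 0.1263 0.3651]
[[ 0.228  0.568  0.791]
 [-0.94  -0.084  0.331]
 [ 0.255 -0.818  0.515]]
q [-1.77 -0.04  1.28  2.01  0.61  0.71 -0.54] F [-0.6 -0.4 -0. ] M [-0.01  0.7  -0.  ] w 0.998
knob [259.6 200.8]
top [259.6 204.1]
ring [259.6 191.8]
foot [259.6 185.5]
mark [287.8 199.2]
crop 189 115
```

View pics/w13z.png

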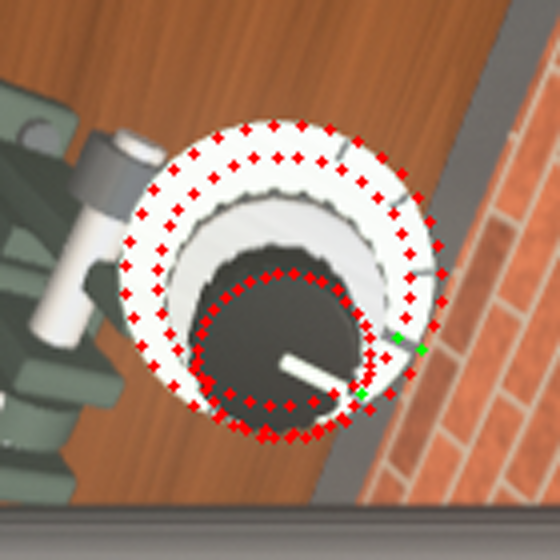

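```bash
python3 - <<'E'
import cv2
i=cv2.imread('pics/w13.png')[140:230,210:310]; cv2.imwrite('pics/w13y.png',cv2.resize(i,None,fx=8,fy=8,interpolation=cv2.INTER_CUBIC)[:600])
E
```

```text
(no output)
```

View pics/w13y.png

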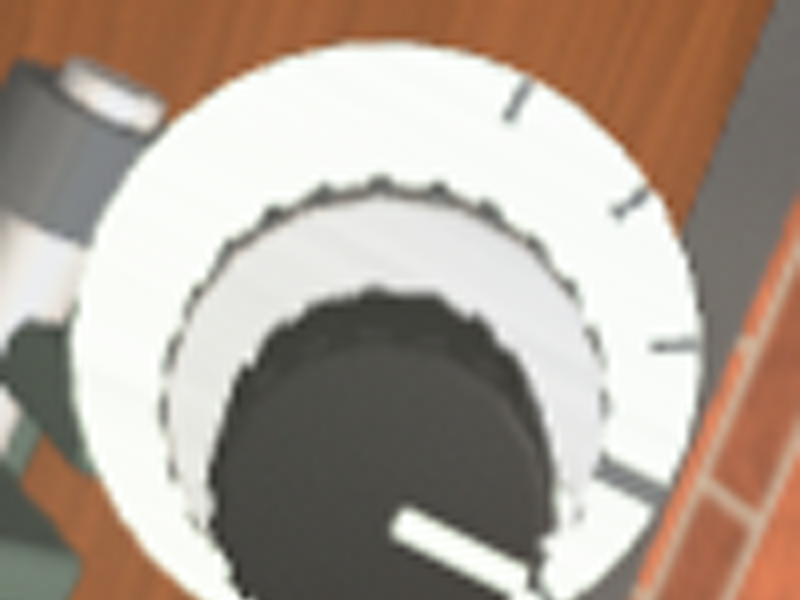

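```bash
cat > ang.py <<'E'
from h import *
def dirang(k,a,b,h):
    A=angle_on(k,a,h)[2];B=angle_on(k,b,h)[2]; return np.degrees(np.arctan2(B[1]-A[1],B[0]-A[0])),A,B
E
python3 - <<'E'
from ang import *
s=observe(); p=get_image('wrist'); k=cam(p,s)
f=lambda a,b:((a+.5)/8-.5+210,(b+.5)/8-.5+140)
print(dirang(k,f(602,466),f(664,497),0)); print(dirang(k,f(395,520),f(530,590),69)); print(dirang(k,f(510,120),f(530,80),0));print(dirang(k,f(652,346),f(697,346),0))
E
```

```text
(np.float64(-0.8257609561640064), (np.float64(31.779069893148694), np.float64(-0.6025288271081265)), (np.float64(41.322885290139936), np.float64(-0.7400861811663221)))
(np.float64(-2.112849540217473), (np.float64(0.8756490096109235), np.float64(-1.130913036036765)), (np.float64(17.01795417213764), np.float64(-1.7264495760006364)))
(np.float64(90.29459724663614), (np.float64(-0.5273746248094301), np.float64(35.422228516113016)), (np.float64(-0.556949908929295), np.float64(41.17423076478093)))
(np.float64(26.32363898972204), (np.float64(30.073026491252794), np.float64(17.040078324833658)), (np.float64(35.446275875220415), np.float64(19.698462531235837)))
```

```bash
cat >> ang.py <<'E'
def pca(mask,off):
    w=mask.astype(float); ys,xs=np.nonzero(w>0); W=w[ys,xs]; c=np.array([np.average(xs,weights=W),np.average(ys,weights=W)])
    d=np.stack([xs,ys],1)-c; C=(d*W[:,None]).T@d; v=np.linalg.eigh(C)[1][:,1]; return c+off,v
E
python3 - <<'E'
from ang import *
s=observe(); p=get_image('wrist'); k=cam(p,s); g=p['color'].mean(2)
# knob line: box in px
x0,y0,x1,y1=257,203,275,213
sub=g[y0:y1,x0:x1]; print(sub.round().astype(int))
x0,y0,x1,y1=282,195,296,205
print(g[y0:y1,x0:x1].round().astype(int))
E
```

```text
[[ 73  73  74  74  73  74  74  74  75  75  75  75  76  76  76  76  76  77]
 [ 72  72  82 129 171  95  75  75  74  75  76  76  76  76  76  76  76  76]
 [ 73  75 117 223 242 226 171  96  74  74  74  74  74  75  76  76  75  76]
 [ 72  85 167 248 250 249 242 227 171  95  74  74  74  74  75  75  76  75]
 [ 72  85 161 242 250 251 250 249 242 227 171  95  74  75  74  74  75  75]
 [ 70  75 105 165 213 242 251 251 250 249 242 226 171  95  74  74  75  74]
 [ 71  72  71  75 105 166 213 242 251 251 250 249 242 227 171  94  75  74]
 [ 69  70  71  71  71  74 105 165 212 242 250 251 250 250 242 227 172  95]
 [ 70  70  70  71  71  71  71  74 106 165 213 242 250 250 250 250 242 227]
 [ 68  70  69  71  70  71  70  70  70  74 105 164 213 242 250 251 250 249]]
[[232 232 232 236 250 250 250 250 249 248 247 248 248 244]
 [232 232 232 236 250 250 250 250 250 250 249 248 246 230]
 [233 232 228 196 242 250 250 250 250 250 250 250 245 180]
 [231 233 226 143 181 218 242 250 250 250 250 249 235 133]
 [230 228 201 136 134 146 183 222 242 250 250 248 206 125]
 [229 225 170 136 137 136 135 152 187 222 242 246 151 137]
 [230 235 234 207 157 136 138 138 139 150 188 209 125 147]
 [230 230 249 245 235 207 157 136 136 138 138 139 135 151]
 [231 230 249 249 249 245 234 207 155 135 132 125 142 151]
 [223 233 249 249 249 249 249 244 234 200 121 129 147 160]]
```

```bash
python3 - <<'E'
from ang import *
s=observe(); p=get_image('wrist'); k=cam(p,s)
print(dirang(k,(261,206),(271,211),69)[0],dirang(k,(286,199.2),(292,202.2),0)[0],dirang(k,(286,199.2),(292,202.15),0)[0])
E
```

```text
-0.9854466868323737 -0.5852385380523352 -0.20052402703942235
```

```bash
python3 - <<'E'
from h import *
s=st(); goto(axp(100),toolR(-88),s); goto(axp(31.5),toolR(-88),s)
E
```

```text
t 20.15 pos [0.5864 0.127  0.3635]
[[ 0.23   0.566  0.792]
 [-0.939 -0.083  0.333]
 [ 0.254 -0.82   0.512]]
q [-1.76 -0.04  1.28  2.01  0.59  0.71 -0.53] F [ 0.2 -1.1  0.1] M [ 0.    0.73 -0.03] w 1.002
shift mm [ 2.9 62.6 -0.3] turn [ -0.1 -61.4  -0.2] | force [ 0.2 -1.1  0.1] w 1.0 t 20.15 j7 -0.53
shift mm [  3.1 131.1  -0.2] turn [ -0.1 -61.4  -0.2] | force [ 0.2 -1.1  0.1] w 1.0 t 20.15 j7 -0.53
```

>>> {"method": "arm_command", "body": {
  "plan": [
    [[0.001,0.01,0],[0,-8.5,0]],
    [[0.002,0.02,0],[0,-17,0]],
    [[0.003,0.03,0],[0,-25.5,0]],
    [[0.003,0.045,0],[0,-34,0]],
    [[0.003,0.06,0],[0,-42.5,0]]
  ]
}}

```text
clock: 20.65
position: [0.622, 0.1178, 0.3134]
ee_rot: [-1.404, -0.064, -0.884]
force: [0.0, 0.9, 0.2]
width: 1.002
```

>>> {"method": "arm_command", "body": {
  "plan": [
    [[0,0,0],[0,-8.5,0]],
    [[0,0,0],[0,-17,0]],
    [[0,0,0],[0,-19,0]],
    [[0,0,0],[0,-19,0]]
  ]
}}

```text
clock: 21.05
position: [0.6216, 0.1177, 0.3146]
ee_rot: [-1.535, -0.308, -0.651]
force: [0.3, -0.1, -0.2]
width: 1.001
```

```bash
python3 - <<'E'
from h import *
s=st(); goto(axp(60),toolR(-88),s); goto(axp(31.5),toolR(-88),s)
E
```

```text
t 21.05 pos [0.6216 0.1177 0.3146]
[[ 0.797  0.566  0.21 ]
 [-0.196 -0.087  0.977]
 [ 0.571 -0.82   0.041]]
q [-1.25  0.17  0.94  2.02  0.31  0.49  0.75] F [ 0.3 -0.1 -0.2] M [ 0.09  0.6  -0.01] w 1.001
shift mm [-0.8 41.8  1.5] turn [ 0.1 -2.3 -0.1] | force [ 0.3 -0.1 -0.2] w 1.0 t 21.05 j7 0.75
shift mm [-0.7 70.3  1.5] turn [ 0.1 -2.3 -0.1] | force [ 0.3 -0.1 -0.2] w 1.0 t 21.05 j7 0.75
```

>>> {"method": "arm_command", "body": {
  "plan": [
    [[-0.001,0.02,0.001],[0,0,0]],
    [[-0.001,0.04,0.001],[0,0,0]],
    [[-0.001,0.055,0.001],[0,0,0]],
    [[-0.001,0.065,0.001],[0,0,0]],
    [[-0.001,0.07,0.001],[0,0,0]]
  ]
}}

```text
clock: 21.55
position: [0.6607, 0.1132, 0.2564]
ee_rot: [-1.534, -0.308, -0.651]
force: [0.4, 0.3, 0.6]
width: 1.004
```

>>> {"method": "arm_command", "body": {
  "plan": [
    [[0,0,0],[0,0,0]],
    [[0,0,0],[0,0,0]],
    [[0,0,0],[0,0,0]],
    [[0,0,0],[0,0,0]],
    [[0,0,0],[0,0,0]]
  ],
  "fingers": 1,
  "squeeze": 20
}}

```text
clock: 22.05
position: [0.6604, 0.1135, 0.258]
ee_rot: [-1.534, -0.311, -0.649]
force: [-2.6, -13.4, 3.4]
width: 0.612
```

>>> {"method": "arm_command", "body": {
  "plan": [
    [[0,0,0],[0,0,0]],
    [[0,0,0],[0,0,0]]
  ]
}}

```text
clock: 22.25
position: [0.6602, 0.1121, 0.2579]
ee_rot: [-1.535, -0.31, -0.65]
force: [-5.3, -3.7, 4.9]
width: 0.582
```

```bash
cat > tq.py <<'E'
from h import *
s=st(); goto(axp(31.5),toolR(-90),s)
print('torque about axis (tool y)',s['ft_torque']@R.from_rotvec(s['ee_rot']).as_matrix()[:,1], 'Ftool',R.from_rotvec(s['ee_rot']).as_matrix().T@s['force'])
E
python3 tq.py
```

```text
t 22.25 pos [0.6602 0.1121 0.2579]
[[ 0.797  0.566  0.209]
 [-0.194 -0.087  0.977]
 [ 0.571 -0.82   0.041]]
q [-1.02  0.32  0.79  2.02  0.13  0.34  0.91] F [-5.3 -3.7  4.9] M [-0.88  0.9  -0.59] w 0.582
shift mm [-0.2  1.4  1.2] turn [ 0.1 -4.2 -0. ] | force [-5.3 -3.7  4.9] w 0.58 t 22.25 j7 0.91
torque about axis (tool y) -0.09013819658408019 Ftool [-0.71923974 -6.68127252 -4.5368435 ]
```

Ring gripped (0.582 × 92 = 53.5 mm). Turn clockwise.

>>> {"method": "arm_command", "body": {
  "plan": [
    [[0,0,0],[0,7,0]],
    [[0,0,0],[0,14,0]],
    [[0,0,0],[0,21,0]],
    [[0,0,0],[0,28,0]],
    [[0,0,0],[0,35,0]]
  ]
}}

```text
clock: 22.75
position: [0.6601, 0.1119, 0.2578]
ee_rot: [-1.261, 0.158, -1.08]
force: [-4.9, -4.6, 3.9]
width: 0.58
```

```bash
python3 tq.py
```

```text
t 22.75 pos [0.6601 0.1119 0.2578]
[[ 0.53   0.566  0.631]
 [-0.723 -0.087  0.685]
 [ 0.443 -0.82   0.363]]
q [-1.12  0.36  0.94  2.03 -0.1   0.33  0.52] F [-4.9 -4.6  3.9] M [-1.04  1.08 -0.63] w 0.58
shift mm [-0.9  1.4  1.1] turn [  0.1 -39.5  -0. ] | force [-4.9 -4.6  3.9] w 0.58 t 22.75 j7 0.52
torque about axis (tool y) -0.16780776166901357 Ftool [ 2.50367534 -5.55431373 -4.81773583]
```

>>> {"method": "arm_command", "body": {
  "plan": [
    [[0,0,0],[0,4,0]],
    [[0,0,0],[0,8,0]]
  ]
}}

```text
clock: 22.95
position: [0.6601, 0.1118, 0.2578]
ee_rot: [-1.186, 0.262, -1.167]
force: [-6.0, -4.4, 6.1]
width: 0.587
```

```bash
python3 tq.py
```

```text
t 22.95 pos [0.6601 0.1118 0.2578]
[[ 0.438  0.566  0.698]
 [-0.81  -0.087  0.579]
 [ 0.389 -0.82   0.421]]
q [-1.14  0.37  0.97  2.03 -0.15  0.34  0.43] F [-6.  -4.4  6.1] M [-1.07  1.08 -0.67] w 0.587
shift mm [-1.1  1.4  1. ] turn [  0.1 -47.4  -0. ] | force [-6.  -4.4  6.1] w 0.59 t 22.95 j7 0.43
torque about axis (tool y) -0.14685686081303856 Ftool [ 3.25427174 -8.06290322 -4.16615218]
```

>>> {"method": "arm_command", "body": {
  "plan": [
    [[0,0,0],[0,3,0]],
    [[0,0,0],[0,6,0]]
  ]
}}

```text
clock: 23.15
position: [0.6601, 0.1118, 0.2577]
ee_rot: [-1.127, 0.341, -1.231]
force: [-6.2, -4.5, 6.0]
width: 0.584
```

```bash
python3 tq.py | tail -1
```

```text
torque about axis (tool y) -0.14443884139142563 Ftool [ 3.72758813 -8.05731222 -4.04368394]
```

>>> {"method": "arm_command", "body": {
  "plan": [
    [[0,0,0],[0,3,0]],
    [[0,0,0],[0,6,0]]
  ]
}}

```text
clock: 23.35
position: [0.66, 0.1118, 0.2577]
ee_rot: [-1.065, 0.42, -1.292]
force: [-6.0, -5.5, 6.2]
width: 0.583
```

```bash
python3 tq.py|tail -1
```

```text
torque about axis (tool y) -0.34122158641881173 Ftool [ 5.16021054 -8.02524546 -3.81935576]
```

>>> {"method": "arm_command", "body": {
  "plan": [
    [[0,0,0],[0,3,0]],
    [[0,0,0],[0,6,0]]
  ]
}}

```text
clock: 23.55
position: [0.6599, 0.1126, 0.2574]
ee_rot: [-1.001, 0.498, -1.35]
force: [-3.8, -4.6, 2.6]
width: 0.581
```

```bash
python3 tq.py
```

```text
t 23.55 pos [0.6599 0.1126 0.2574]
[[ 0.204  0.566  0.799]
 [-0.949 -0.086  0.303]
 [ 0.24  -0.82   0.519]]
q [-1.18  0.39  1.04  2.03 -0.28  0.34  0.24] F [-3.8 -4.6  2.6] M [-1.29  1.14  0.01] w 0.581
shift mm [-0.4  1.3  0.8] turn [  0.1 -65.2  -0.1] | force [-3.8 -4.6  2.6] w 0.58 t 23.55 j7 0.24
torque about axis (tool y) -0.8390556926618599 Ftool [ 4.19825024 -3.86761982 -3.13851079]
```

>>> {"method": "arm_command", "body": {
  "plan": [
    [[0,0,0],[0,0,0]],
    [[0,0,0],[0,0,0]],
    [[0,0,0],[0,0,0]],
    [[0,0,0],[0,0,0]],
    [[0,0,0],[0,0,0]]
  ],
  "fingers": -1
}}

```text
clock: 24.05
position: [0.6606, 0.1137, 0.2577]
ee_rot: [-1.001, 0.496, -1.349]
force: [-0.3, -0.2, -0.8]
width: 0.964
```

>>> {"method": "arm_command", "body": {
  "plan": [
    [[0,-0.03,0],[0,0,0]],
    [[0,-0.06,0],[0,0,0]],
    [[0,-0.1,0],[0,0,0]],
    [[0,-0.13,0],[0,0,0]],
    [[0,-0.13,0],[0,0,0]]
  ]
}}

```text
clock: 24.55
position: [0.5855, 0.1272, 0.3564]
ee_rot: [-1.012, 0.503, -1.336]
force: [-1.0, -0.3, 0.6]
width: 1.002
```

>>> {"method": "arm_command", "body": {
  "plan": [
    [[0,0,0],[0,0,0]],
    [[0,0,0],[0,0,0]]
  ]
}}

```text
clock: 24.75
position: [0.5853, 0.1282, 0.3555]
ee_rot: [-1.01, 0.507, -1.331]
force: [-0.8, 1.0, -0.4]
width: 1.001
```

```bash
python3 look.py w14;  python3 - <<'E'
import cv2
i=cv2.imread('pics/w14.png')[140:230,210:310]; cv2.imwrite('pics/w14y.png',cv2.resize(i,None,fx=8,fy=8,interpolation=cv2.INTER_CUBIC)[:600])
E
```

```text
t 24.75 pos [0.5853 0.1282 0.3555]
[[ 0.219  0.553  0.804]
 [-0.948 -0.076  0.31 ]
 [ 0.232 -0.829  0.508]]
q [-1.73  0.    1.29  2.02  0.5   0.67 -0.47] F [-0.8  1.  -0.4] M [ 0.01  0.71 -0.01] w 1.001
knob [268.4 209.7]
top [268.6 213.3]
ring [267.9 199.9]
foot [267.5 193.2]
mark [296.5 206.6]
crop 197 123
```

View pics/w14y.png

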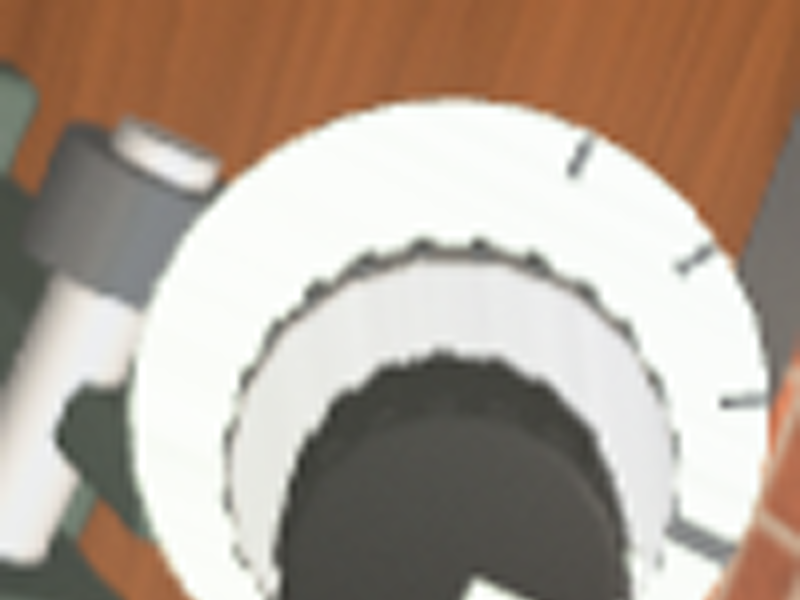

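View pics/w14.png

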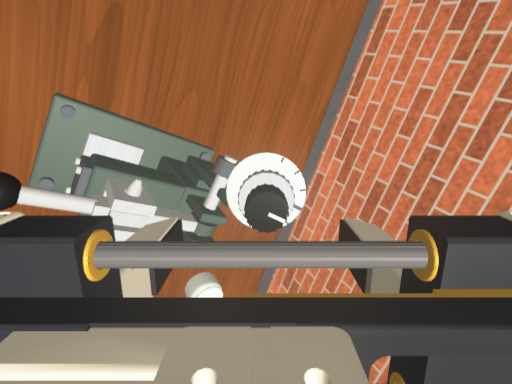

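```bash
python3 - <<'E'
import cv2
i=cv2.imread('pics/w14.png')[175:235,235:315]; cv2.imwrite('pics/w14x.png',cv2.resize(i,None,fx=10,fy=10,interpolation=cv2.INTER_CUBIC))
E
python3 - <<'E'
from ang import *
g=cv2.imread('pics/w14.png').mean(2)
print(g[209:222,266:288].round().astype(int)); print(g[202:211,292:304].round().astype(int))
E
```

```text
[[ 75  76  76  76  77  76  77  76  77  78  78  78  78  78  79  79  79  79
   79  80  88  96]
 [ 74  75  76  75  75  76  75  76  76  77  77  77  77  76  78  77  78  79
   78  79  85  91]
 [ 74  74  74  74  76  75  75  77  76  76  76  75  77  78  78  78  78  78
   78  79  84  84]
 [ 75  73  95 157 133  84  75  74  76  76  75  76  77  75  76  78  78  77
   78  79  84  86]
 [ 73  75 135 242 235 203 135  97  75  75  75  77  76  76  77  77  77  76
   76  79  82  85]
 [ 73  96 194 251 250 247 236 208 149  97  75  75  75  75  74  76  76  76
   76  78  81  81]
 [ 72 114 227 251 251 251 251 248 240 228 172  97  74  74  75  75  75  75
   75  77  92 134]
 [ 72  93 166 214 243 251 251 251 251 250 243 227 174 111  83  75  74  75
   74  77 106 179]
 [ 72  71  75 105 163 200 231 251 251 251 251 250 243 231 201 134  84  75
   75  76 118 222]
 [ 71  70  71  71  72  81 137 200 231 251 251 251 251 250 247 235 202 133
   84  74 116 231]
 [ 68  70  71  71  70  71  70  82 136 195 215 243 251 251 251 250 247 235
  202 132 113 230]
 [ 70  69  70  70  71  72  70  72  71  75 106 167 215 243 251 251 251 250
  245 195 134 245]
 [ 70  70  69  70  71  71  70  70  71  71  71  74 106 166 215 243 251 251
  248 161 140 236]]
[[229 222 187 246 251 251 251 250 249 249 248 246]
 [230 222 178 249 251 251 251 251 251 250 249 246]
 [228 212 154 221 244 251 251 250 251 251 250 241]
 [226 184 140 147 184 222 243 250 251 251 249 218]
 [225 150 140 139 135 148 183 220 243 250 241 173]
 [230 209 158 138 140 139 136 149 186 204 196 145]
 [224 246 236 210 158 138 140 140 138 135 154 132]
 [198 245 250 245 236 210 157 138 141 153 149 120]
 [189 247 250 250 249 246 236 210 163 165 139 119]]
```

View pics/w14x.png

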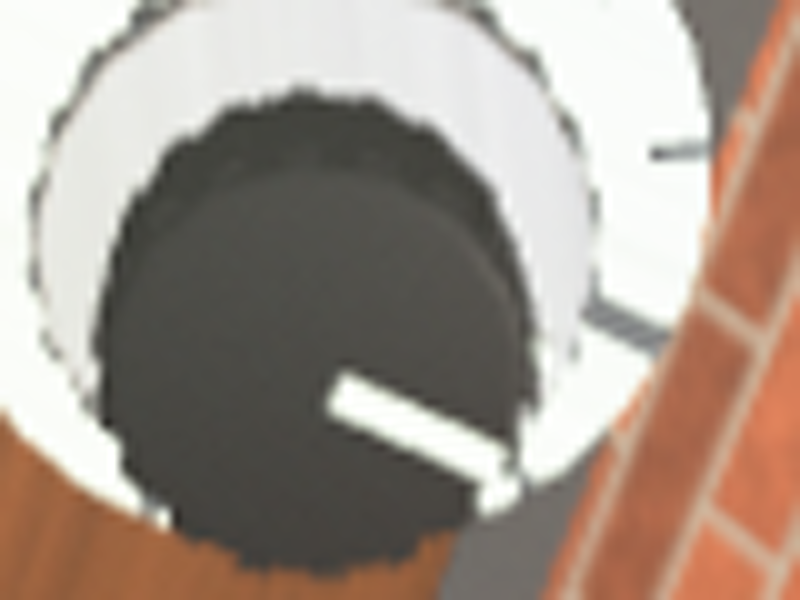

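```bash
python3 - <<'E'
from ang import *
s=observe(); p=get_image('wrist'); k=cam(p,s)
A=dirang(k,(271.8,213),(284.7,219),69);B=dirang(k,(294,207),(300,210),0);print(A[0],B)
# lower knob edge: idx7 166@2 ; idx11 167@11
C=dirang(k,(268.2,216),(277.2,220),69);print(C[0])
E
```

```text
-0.39808173855175794 (np.float64(-1.755650645112124), (np.float64(31.622095146494715), np.float64(-2.2329737312285074)), (np.float64(38.861245535452355), np.float64(-2.4548643902560183)))
0.5331765152085546
```

```bash
python3 - <<'E'
from h import *
s=st(); Rm=toolR(-35); goto(axp(110)+Rm[:,0]*.055,Rm,s)
E
```

```text
t 24.85 pos [0.5853 0.1273 0.3551]
[[ 0.216  0.553  0.804]
 [-0.947 -0.08   0.31 ]
 [ 0.236 -0.829  0.507]]
q [-1.73  0.01  1.29  2.02  0.5   0.67 -0.47] F [0.1 0.5 0. ] M [-0.03  0.7  -0.03] w 0.999
shift mm [60.  45.5 14.9] turn [ 0.8 -9.7 -0.7] | force [0.1 0.5 0. ] w 1.0 t 24.85 j7 -0.47
```

>>> {"method": "arm_command", "body": {
  "plan": [
    [[0.03,0,0.007],[0.8,-5,-0.7]],
    [[0.06,0.01,0.015],[0.8,-9.7,-0.7]],
    [[0.06,0.03,0.015],[0.8,-9.7,-0.7]],
    [[0.06,0.045,0.015],[0.8,-9.7,-0.7]],
    [[0.06,0.045,0.015],[0.8,-9.7,-0.7]]
  ]
}}

```text
clock: 25.35
position: [0.6361, 0.0663, 0.3374]
ee_rot: [-1.113, 0.365, -1.257]
force: [-0.0, -0.5, -0.6]
width: 1.001
```

>>> {"method": "arm_command", "body": {
  "plan": [
    [[0,0,0],[0,0,0]],
    [[0,0,0],[0,0,0]]
  ]
}}

```text
clock: 25.55
position: [0.6355, 0.0715, 0.3404]
ee_rot: [-1.108, 0.361, -1.25]
force: [-0.1, 0.4, -0.1]
width: 1.0
```

```bash
python3 look.py w15;  python3 - <<'E'
import cv2
i=cv2.imread('pics/w15.png')[80:230,190:340]; cv2.imwrite('pics/w15y.png',cv2.resize(i,None,fx=4,fy=4,interpolation=cv2.INTER_CUBIC)[:600])
E
```

```text
t 25.55 pos [0.6355 0.0715 0.3404]
[[ 0.341  0.569  0.749]
 [-0.88  -0.086  0.466]
 [ 0.33  -0.818  0.471]]
q [-1.35  0.18  1.19  1.99  0.09  0.5   0.18] F [-0.1  0.4 -0.1] M [0.04 0.69 0.01] w 1.0
knob [260.5 138.2]
top [260.5 139.3]
ring [260.3 135.3]
foot [260.2 133.4]
mark [292.7 156.5]
crop 190 63
```

View pics/w15y.png

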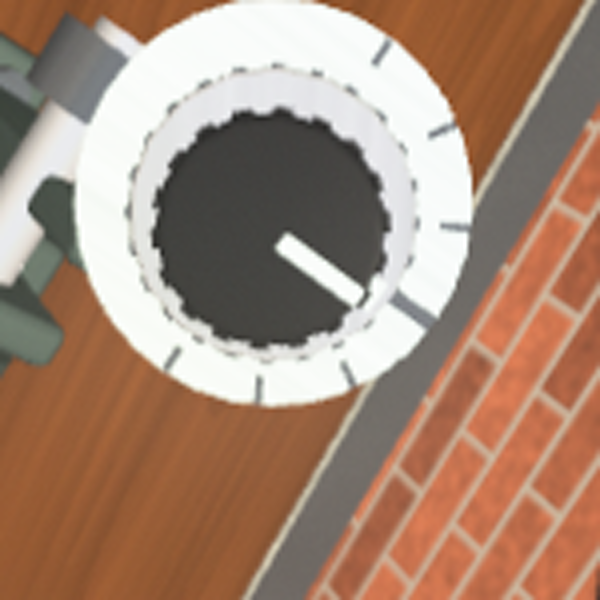

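```bash
cat > meas.py <<'E'
from ang import *
def meas(name,kbox,mbox):
    s=observe(); p=get_image('wrist'); save(p,name); k=cam(p,s); g=p['color'].astype(float).mean(2)
    G=cv2.resize(g,None,fx=4,fy=4,interpolation=cv2.INTER_CUBIC)
    out=[]
    for (x0,y0,x1,y1),h,bright in ((kbox,69,1),(mbox,0,0)):
        sub=G[y0*4:y1*4,x0*4:x1*4]; m=(sub>165) if bright else (sub<195)
        n,lab,stt,_=cv2.connectedComponentsWithStats(m.astype(np.uint8)); j=1+np.argmax(stt[1:,4]); m=lab==j
        c,v=pca(m,np.array([x0*4,y0*4])); c=(c+.5)/4-.5
        if v[0]<0:v=-v
        a=dirang(k,c-v*4,c+v*4,h); out.append(a[0]); print('px',c.round(1),'img ang',np.degrees(np.arctan2(v[1],v[0])).round(2),'plane ang',a[0].round(2),'n',m.sum(), 'pos',angle_on(k,c,h)[2])
    print('pointer-mark (acw+)',out[0]-out[1])
E
python3 - <<'E'
from meas import *
meas('w16',(258,137,280,155),(287,153,299,163))
E
```

```text
px [268.2 147.4] img ang 35.13 plane ang 0.2 n 1983 pos (np.float64(6.688114648097801), np.float64(-0.5091224708747678))
px [292.4 158.1] img ang 34.71 plane ang 0.76 n 824 pos (np.float64(34.61795319460942), np.float64(-0.2890081988238021))
pointer-mark (acw+) -0.5575656299126793
```

```bash
python3 - <<'E'
from h import *
p=get_image('scene'); save(p,'s9'); i=p['color'][150:290,200:340,::-1]; cv2.imwrite('pics/s9z.png',cv2.resize(i,None,fx=4,fy=4,interpolation=cv2.INTER_CUBIC))
E
```

```text
(no output)
```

View pics/s9z.png

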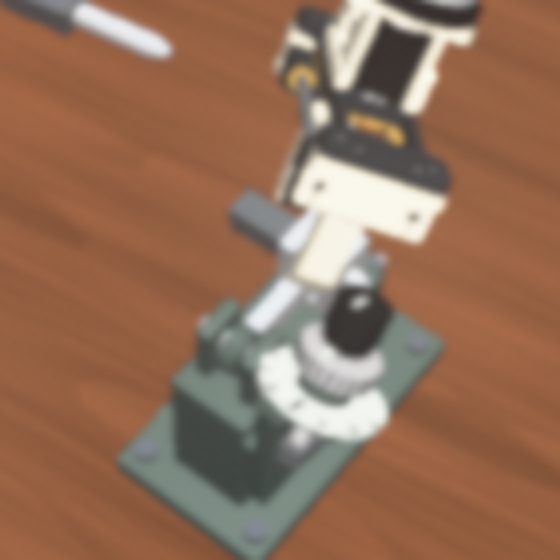

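View pics/w16.png

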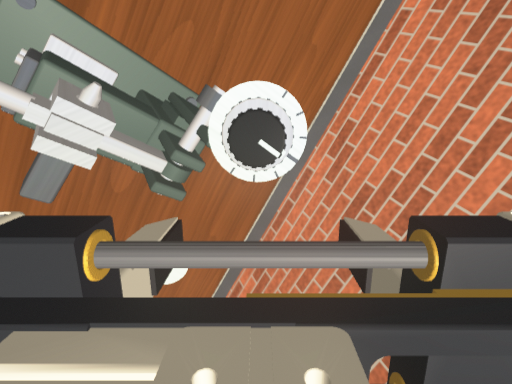

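```bash
python3 -c "
from h import *
s=st(); print(sign_off())"
```

```text
t 25.7 pos [0.6354 0.0729 0.3408]
[[ 0.343  0.569  0.747]
 [-0.88  -0.083  0.467]
 [ 0.328 -0.818  0.473]]
q [-1.35  0.18  1.19  1.99  0.09  0.5   0.18] F [0.3 0.3 0.1] M [ 0.06  0.69 -0.01] w 0.997
the job is handed in; nothing more can be done
None
```

All steps are done in the order asked, and the job was handed in at about 26 s of the 72 s. `sign_off()` gave no verdict.

- **Lever:** It is down on its stop. The closing push read 71 N up plus 26 N sideways at the wrist. That is under the 120 N limit, but well above the 2 to 4 N the lever needs.
- **Pin:** The smaller draw pin went through ear, eye and ear with hardly any force. It met the ear at about 8 N, and the pictures show the grip flush against it.
- **Knob:** I turned it about 44° clockwise onto the long mark. It read −0.4° to −0.8° from the mark before I tightened the ring.
- **Ring:** I turned it clockwise with about 0.15 N m of resistance until the torque rose sharply to about 0.84 N m at the stop. That torque is the only sign that it is tight; I could not read its angle directly.
- **Knob after tightening:** The two readings disagreed. A coarse one from an oblique view gave +1.4° to +2.3°. A clearer one, taken nearly straight down the screw, gave −0.6°. I trusted the second and left the knob alone.

At hand-in the gripper was open and clear, with about 0 N on the wrist. I did not touch the bowl, hammer or tin, but I took no final picture to check their places.

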